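Set up a squeegee for dressing: stand it in the slot, feed four clicks

ROBOT

A 7-joint arm with a two-finger parallel gripper is mounted at the origin on the work surface. World frame = base frame: x ahead of the robot, y to its left, z up, the work surface at z = 0. Lengths are in m, angles in rad, forces in N, time in s.
With the tool pointing down it reaches from about 0.4 to 0.85 m from the base axis. Payload 4.5 kg.
Tool frame: the origin (TCP) lies at the very end of the fingers, on their centre line; the grasp point (between the pads) lies 19 mm behind it; z points along the fingers, y is the direction in which the jaws open and shut (so a half turn about z gives the same grasp; the last joint's range is limited). The gripper opens to 88 mm and grips with 3 to 60 N. Pads are 18 mm wide; open, the fingers measure 123 mm over their backs; the gripper's body (75 mm by 187 mm) begins 45 mm behind the grasp point.
Start: joints at [1.158, 0.689, -0.195, 1.565, 0.157, 0.902, -0.215], TCP at [0.27, -0.564, 0.239] pointing down, gripper open.
Joint ranges: [-3.01, 3.01], [-0.46, 2.08], [-1.47, 1.51], [0.13, 2.56], [-1, 4.14], [0.04, 2.09], [-2.66, 2.66]. Speed limits (rad/s): [2.57, 2.57, 3.14, 3.14, 3.14, 3.14, 3.14].

INTERFACE

Orientations are given as a unit quaternion [w, x, y, z].
In Python, from cell import manip gives the robot as it stands. The module is installed in compiled form; this text tells all that it offers.
- The arm moves only by the tool arm_command, never from a script. Its argument "motion" is a list of rows, each a list of 3 entries, a list of its own where there are three numbers: the opening, from 0 (shut) to 1 (fully open), then the shift along the tool's x, y, z in m, then the turn about the tool's z in rad. A call has 1 to 20 rows; each row shifts and turns the commanded pose from where the row before left it, along the tool's axes as they then stand; what a row does not reach is not made up. A row lasts 1/12 s, in which the tool goes at most 41.7 mm and 7.16 degrees, less where a joint would pass 70% of its speed; a pose out of reach is approached as far as the arm can. A call with a gripper value outside its range is refused whole. The fingers move at their own pace and stop on an object; "newtons" is the grip in N (left out, the last holds). Time passes only in rows, so rows that do not move let the fingers close. It gives the time, the measured TCP pose, the force and the opening at its end, in the units of the state.
- manip.get_obs(): the state, without advancing time (a new reading comes with each control period).
- manip.camera(name): name is "scene" or "top" or "wrist"; returns a dict with "img" (480x640x3 uint8, red, green, blue), "range_z" (480x640 float32, m along the optical axis (not along the pixel's ray), 0 where there is no reading), "vertical_fov" (degrees; the focal length in pixels is half the picture's height over the tangent of half this angle, whatever the lens; pixels are square), "cx", "cy" (the principal point, pixels), "xyz" and "attitude" of the camera in the world. Camera axes: x right, y up, looking along -z (the intrinsics and any distortion apply to the point x, -y, -z); pixel columns grow to the right and rows downward; lengths in m; the calibration is good to about 2 mm. A picture is of the moment at which its call begins.
- manip.close_job(): hands the job in, once; it reports no verdict.
The state is a dict: "time": time; "q": joint angles; "qd": joint speeds; "effort": joint torques, N m; "tcp_pos": TCP position; "tcp_rot": TCP orientation; "ft_force": force on the tool from outside, world axes, zero at the start; "wrist_torque": the same for the moment, N m; "gripper_width": opening from 0.0 (shut) to 1.0 (fully open).
Only numpy, scipy, OpenCV 4.12 (cv2) and the standard library are available. Lean on these libraries where they do the work, as an engineer would, in place of code of your own. Each camera call takes 0.05 s, during which the arm holds its last target.

TASK

Take the short aluminium squeegee from its slanted stand, tip its rubber edge into the slot of the dresser and straighten it so that it stands upright, fully down in the slot. Then turn the dresser's feed dial exactly four clicks clockwise (seen from above) from where it stands, and let go. Leave the pots and tools around where they are.

Things in the scene. Friction and masses are not known exactly. Their poses are not given: they have to be found in the camera images.
- squeegee_mid (a point): Middle (half-way up, half-way along) of the short hand squeegee: 150 mm long along its y, 75 mm high along its z (z points from the rubber edge to the top of the holder). The lower 36 mm is a rubber strip 8 mm thick (along x), the upper 39 mm an aluminium holder 14 mm thick. 0.22 kg within a factor 0.8 to 1.3. It starts rubber down in the stand, leaning 20 degrees (top towards the robot); both ends alike. The holder is the place to grip, across its thickness.
- squeegee_edge (a point): Middle of the squeegee's lower rubber face, 37.5 mm below squeegee_mid along its z. Same axes.
- stand: Fixed wooden stand, base 140 x 170 mm, 12 mm thick; origin at the centre of its underside (base middle 12 mm to -x of it), y along the squeegee. Two slanted plywood cradles, 26 mm wide, 56 mm either side of the middle, with backs that reach 62 mm up the squeegee's -x side and lips 14 mm up its +x side; the 86 mm between them is open, so that fingers can go in on both sides at the squeegee's middle. The squeegee's edge rests 34 mm above the table; draw it out along its own z.
- dresser: Squeegee dresser, fixed: base 130 (x) x 330 (y) x 20 mm, origin at the centre of its underside. The slot for the squeegee lies along y at its +y end, centred at y = +78 mm; the blue dial housing (110 x 120 mm, top 62 mm above the table) at its -y end, centred at y = -90 mm.
- slot_floor (a point): Middle of the slot's floor, 22 mm above the table, axes as the dresser's (y along the slot). Slot 10.5 mm wide (x) and 172 mm long between end cheeks 26 mm high. On +x a plain upright fence rises 32 mm above the floor; on -x a jaw rises 18 mm straight and then flares outward at 45 degrees to 28 mm, so the rubber can enter leaning towards -x and then be straightened. Seated, the rubber stands on the floor and the squeegee rises 75 mm above it.
- dial (a joint): Angle of the feed dial, rad; grows clockwise seen from above. It clicks at every 0.5236 rad (30 degrees, 12 clicks per turn), at rest only at whole multiples 0 to 7, stopped just beyond both ends; it starts at a multiple from 0 to 3. A sprung detent holds each click (about 0.11 N m to leave it) and pulls the released dial to the nearest click.
- dial_grip (a point): On the dial's upright axis, at the middle height to grip, 83.5 mm above the table: a round fluted black knob 42 mm across and 30 mm high, its top 15 mm above this point, on a flat aluminium skirt 60 mm across whose top is 15 mm below it. The squeegee's nearest end is about 93 mm away when seated. Turns with the dial.
- dial_mark (a point): End of the dial's pointer line, on the skirt's top, 28 mm from the dial's axis. The housing has eight white pips round the dial, one for each click position.
- pot: Bystander, leave alone: small closed ink pot, 54 mm across, 50 mm high. Origin at the middle of its underside.
- spatula: Bystander, leave alone: ink spatula lying flat on the robot's side of the table. Origin at the underside near its middle.
- tub: Bystander, leave alone: closed ink tub, 90 mm across, 100 mm high. Origin at the middle of its underside.
- cup: Bystander, leave alone: clear plastic cup, 76 mm across the rim, 100 mm high. Origin at the middle of its underside.
- tape: Bystander, leave alone: roll of paper tape lying flat, 100 mm across, 48 mm high. Origin at the middle of its underside.
- flask: Bystander, leave alone: green bottle, 70 mm across, 200 mm high. Origin at the middle of its underside.
- long_squeegee: Bystander, leave alone: long wooden squeegee, 300 mm, lying flat at the table's left side; not the one to dress. Origin at the middle of its underside.
Mind the look-alikes: they are no part of the job. There is more than one size of the part that bears squeegee_mid; the job needs the smaller.

How it is judged:
On the way, in this order (a step that is already met when the one before it is completed fails the run):
1. the squeegee stands upright, fully down in the dresser's slot (z of squeegee_edge in the frame of slot_floor between -0.004 and 0.003 m and x of squeegee_edge in the frame of slot_floor between -0.006 and 0.006 m and y of squeegee_edge in the frame of slot_floor between -0.02 and 0.02 m and angle between squeegee_mid's own z axis and vertical below 0.17 rad), for 0.2 s.
2. the dial stands four clicks clockwise from its start (distance of dial_mark from where it was at the start of the episode between 0.0462 and 0.0505 m), for 0.3 s.
At the end, for the whole second after the job is handed in: The squeegee stands in the dresser's slot, rubber down on the floor (within 3 mm) and upright within 0.17 rad, lengthwise within 20 mm and crosswise within 6 mm of the slot's middle; the dial is at rest four clicks clockwise from where it started (within 0.3 click) (all of step 1 and all of step 2 and velocity of joint dial between -0.05 and 0.05 rad/s); the robot touches nothing.
It fails at once if a bystander is pushed more than 30 mm from its place (distance of any of pot, spatula, tub, cup, tape, flask, long_squeegee from where it was at the start of the episode above 0.03 m).
It also fails if it takes over 64 s, if anything falls off the work surface, if the arm or the gripper's body presses on something with over 40 N, if the wrist force passes 120 N, or if a joint passes its speed limit or range.

## Working session

There is one attempt and no reset: what is moved stays moved. The work goes in short steps, Python scripts to look and compute and a tool call to move; the robot and the scene stay as the last step left them, time stands still between calls to the robot, and variables do not carry over. Pictures are saved under pics/ and viewed, and the job is handed in when it is done.

Besides the shell and the picture viewer there is one more tool, called after "Request:" as name([rows], argument=value, ...), one row to a line, values as JSON. arm_command: Moves the arm, as the interface text tells. Its arguments: {"type":"object","properties":{"motion":{"type":"array"},"newtons":{"type":"number"}},"required":["motion"]}

```bash
mkdir -p pics
cat > h.py <<'E'
import numpy as np, cv2, json
from cell import manip
from scipy.spatial.transform import Rotation as R
def cam(n,save=None):
    c=manip.camera(n)
    c['f']=240/np.tan(np.radians(c['vertical_fov'])/2)
    if save: cv2.imwrite(save,c['img'][:,:,::-1])
    a=np.array(c['attitude'])
    c['R']=a if a.shape==(3,3) else R.from_quat(np.roll(a,-1)).as_matrix()
    return c
def ray(c,u,v):
    d=np.array([(u-c['cx'])/c['f'],-(v-c['cy'])/c['f'],-1.])
    return np.array(c['xyz']),c['R']@d
def onz(c,u,v,z):
    o,d=ray(c,u,v); return o+d*(z-o[2])/d[2]
def dep(c,u,v):
    o,d=ray(c,u,v); return o+d*c['range_z'][int(round(v)),int(round(u))]
def cloud(c):
    v,u=np.mgrid[0:480,0:640]
    d=np.stack([(u-c['cx'])/c['f'],-(v-c['cy'])/c['f'],-np.ones_like(u,float)],-1)*c['range_z'][...,None]
    return d@c['R'].T+np.array(c['xyz'])
E
python3 - <<'E'
from h import *
for n in ['scene','top','wrist']:
    c=cam(n,f'pics/{n}0.png'); print(n,{k:v for k,v in c.items() if k not in('img','range_z')})
print(manip.get_obs())
E
```

```text
scene {'vertical_fov': 44.80247614565347, 'cx': 313.99481441471886, 'cy': 240.46918802302525, 'xyz': array([1.42118391, 0.75284681, 1.07263158]), 'attitude': array([0.42119042, 0.18103943, 0.35712026, 0.81381108]), 'f': np.float64(582.2479348800316), 'R': array([[-0.57964671, -0.55623317,  0.59549505],
       [ 0.81484456, -0.3901275 ,  0.4287527 ],
       [-0.00616748,  0.733761  ,  0.67937969]])}
top {'vertical_fov': 44.0904859549032, 'cx': 322.9421572452907, 'cy': 238.10130426915083, 'xyz': array([0.45208077, 0.12276266, 1.6506365 ]), 'attitude': array([ 0.70714669,  0.01613343, -0.0232289 , -0.70650102]), 'f': np.float64(592.6729963316602), 'R': array([[ 6.33446309e-04,  9.98450190e-01, -5.56490519e-02],
       [-9.99949237e-01,  1.19203498e-03,  1.00050832e-02],
       [ 1.00559128e-02,  5.56398894e-02,  9.98400261e-01]])}
wrist {'vertical_fov': 58.368520532850155, 'cx': 320.6122784109611, 'cy': 233.07107050532593, 'xyz': array([ 0.33849347, -0.52937687,  0.38394155]), 'attitude': array([ 0.83652797, -0.12754412,  0.08047631, -0.52676087]), 'f': np.float64(429.7065832565174), 'R
[... 204 characters left out ...]
 array([ 1.15780691,  0.68982012, -0.19452409,  1.56605253,  0.15728733,
        0.90250198, -0.21508963]), 'qd': array([ 3.94986555e-04, -3.91965729e-03,  7.73995748e-05, -5.06679757e-03,
       -8.57782517e-04,  8.07218274e-04,  9.06798166e-04]), 'effort': array([-2.07123659e-03, -5.27859664e+01, -1.26918264e+00, -1.53584647e+01,
       -5.25823887e-02,  3.90380417e-03,  1.32648474e-04]), 'tcp_pos': array([ 0.26981579, -0.56324759,  0.23809023]), 'tcp_rot': array([-6.68442024e-04,  9.75144245e-01,  2.21569887e-01, -1.98142555e-04]), 'ft_force': array([-0.26772439, -0.27073865,  0.27719621]), 'wrist_torque': array([-0.03252596,  0.01415119,  0.03503149]), 'gripper_width': 1.001448425367716}
```

View pics/scene0.png

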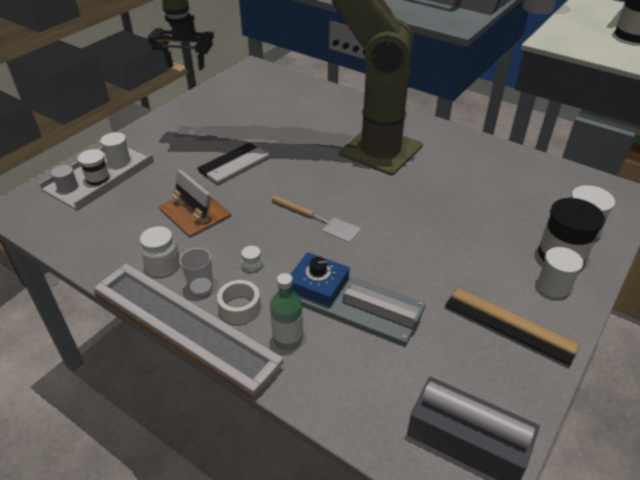

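View pics/top0.png

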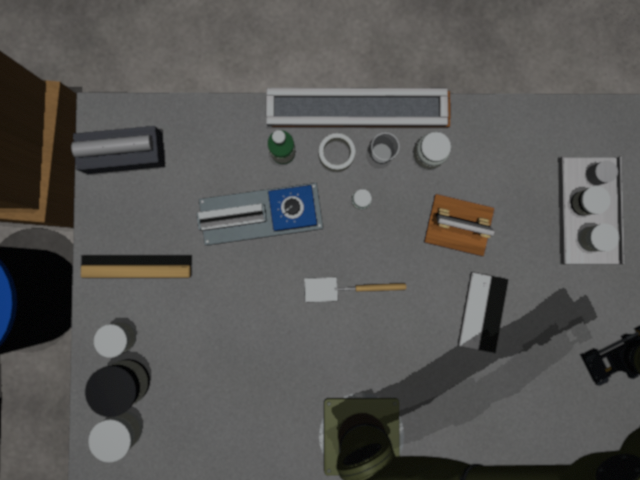

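View pics/wrist0.png

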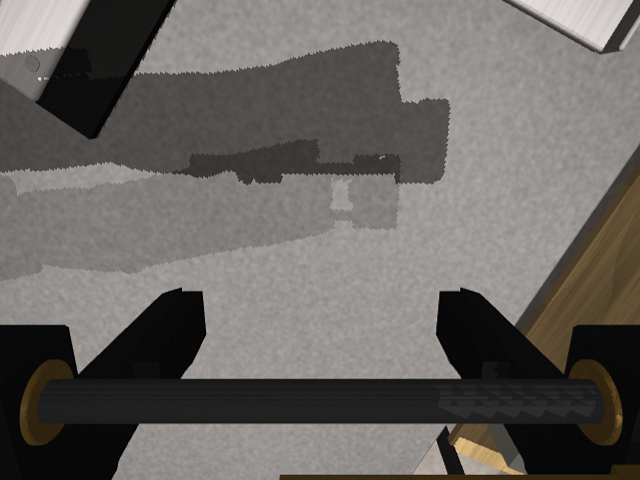

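The top view shows the short squeegee in its wooden stand at about (465,226), the dresser slot at (232,215) and the dial at (291,207). I'll measure these with the depth data.

Run:
```python
from h import *
c=cam('top');P=cloud(c)
im=c['img'][:,:,::-1]
a=cv2.resize(im[180:270,410:520],None,fx=7,fy=7,interpolation=cv2.INTER_CUBIC)[:600,:770]
b=cv2.resize(im[170:260,190:330],None,fx=5.7,fy=5.7,interpolation=cv2.INTER_CUBIC)
cv2.imwrite('pics/stand.png',a[:600,:800]);cv2.imwrite('pics/dres.png',b[:600,:800])
# squeegee: points >70mm near stand
def rect(m,name):
    q=P[m]; r=cv2.minAreaRect(q[:,:2].astype(np.float32)); print(name,m.sum(),'mean',q.mean(0).round(4),'rect',r,'z',q[:,2].min().round(4),q[:,2].max().round(4)); print(cv2.boxPoints(r).round(4).tolist())
v,u=np.mgrid[0:480,0:640]
roi=(u>420)&(u<500)&(v>190)&(v<258)
for z in (.085,.08,0.02): rect(roi&(P[...,2]>z),'sq>%g'%z)
rect(roi&(P[...,2]>.006),'stand')
roi2=(u>190)&(u<330)&(v>175)&(v<250)
hsv=cv2.cvtColor(c['img'],cv2.COLOR_RGB2HSV)
blue=roi2&(hsv[...,0]>100)&(hsv[...,0]<125)&(hsv[...,1]>150)
rect(blue,'blue'); rect(roi2&(P[...,2]>.01),'dresser'); rect(roi2&(P[...,2]>.075),'knob'); rect(roi2&(u<268)&(P[...,2]>.035),'slot')
for zz in np.arange(0,.1,.01): print(zz,(roi2&(P[...,2]>zz)&(P[...,2]<=zz+.01)).sum(), end=' ')
for n,(uu,vv) in dict(pot=(362,198),flask=(281,148),tape=(337,152),cup=(384,148),tub=(433,150)).items(): print(n,dep(c,uu,vv).round(3))
```

```text
sq>0.085 450 mean [ 0.5667 -0.2551  0.142 ] rect ((0.5365431308746338, -0.10210822522640228), (0.07799694687128067, 0.474045991897583), 11.242936134338379) z 0.0851 1.6506
[[0.45210000872612, 0.12280000001192093], [0.5444999933242798, -0.34220001101493835], [0.6209999918937683, -0.3269999921321869], [0.5285999774932861, 0.1379999965429306]]
sq>0.08 493 mean [ 0.5675 -0.2564  0.1369] rect ((0.5384771227836609, -0.10405462980270386), (0.08103182911872864, 0.47861817479133606), 11.242937088012695) z 0.0803 1.6506
[[0.45210000872612, 0.12280000001192093], [0.5454000234603882, -0.3467000126838684], [0.6248999834060669, -0.33090001344680786], [0.5315999984741211, 0.13860000669956207]]
sq>0.02 808 mean [ 0.5768 -0.2614  0.1013] rect ((0.5579341053962708, -0.10957503318786621), (0.15112443268299103, 0.48775431513786316), 7.279131889343262) z 0.02 1.6506
[[0.45210000872612, 0.12280000001192093], [0.5138999819755554, -0.3610999882221222], [0.6638000011444092, -0.3418999910354614], [0.6019999980926514, 0.14190000295639038]]
stand 3105 mean [ 0.5787 -0.2668  0.0354] rect ((0.5723363161087036, -0
[... 1121 characters left out ...]
8, 0.19580000638961792], [0.45210000872612, 0.12280000001192093], [0.6553999781608582, 0.16840000450611115], [0.6389999985694885, 0.24150000512599945]]
slot 996 mean [0.5964 0.3533 0.0797] rect ((0.5697522163391113, 0.2728598117828369), (0.36079415678977966, 0.12381620705127716), 70.845703125) z 0.035 1.6506
[[0.45210000872612, 0.12280000001192093], [0.5690000057220459, 0.08209999650716782], [0.6873999834060669, 0.4230000078678131], [0.5705000162124634, 0.4636000096797943]]
0.0 2548 0.01 1258 0.02 1578 0.03 184 0.04 392 0.05 836 0.06 1151 0.07 94 0.08 6 0.09 137 pot [0.65  0.001 0.052]
flask [0.766 0.215 0.149]
tape [ 0.787  0.067 -0.003]
cup [ 0.797 -0.065  0.007]
tub [ 0.772 -0.184  0.1  ]
```

View pics/stand.png

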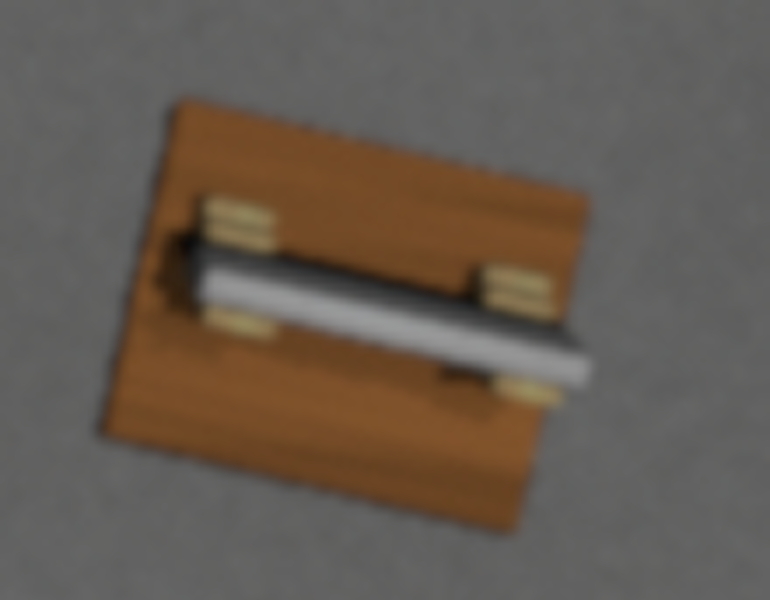

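View pics/dres.png

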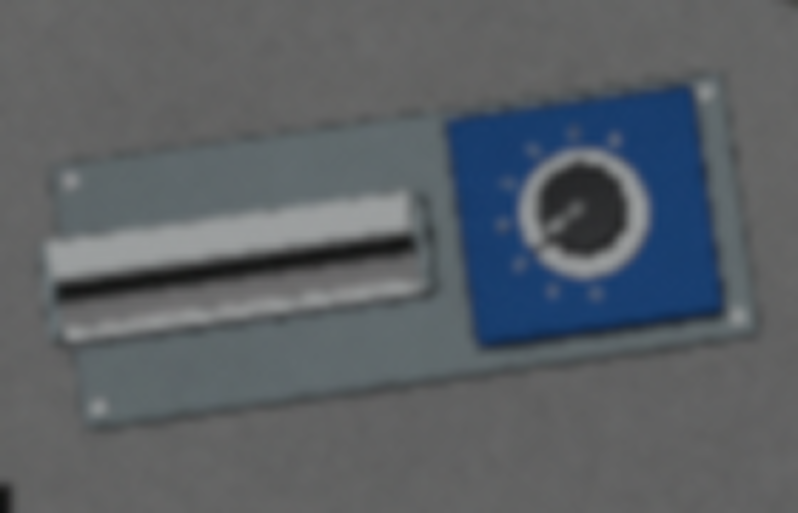

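```bash
cat > m.py <<'E'
from h import *
def rect(P,m,name):
    q=P[m]; 
    if len(q)<5: print(name,len(q)); return
    r=cv2.minAreaRect(q[:,:2].astype(np.float32)); print(name,m.sum(),'mean',q.mean(0).round(4),'c',np.round(r[0],4),np.round(r[1],4),round(r[2],1),'z',q[:,2].min().round(4),np.median(q[:,2]).round(4),q[:,2].max().round(4))
E
python3 - <<'E'
from m import *
for n in ('top','scene'):
    c=cam(n);P=cloud(c);ok=c['range_z']>0
    hsv=cv2.cvtColor(c['img'],cv2.COLOR_RGB2HSV)
    X,Y,Z=P[...,0],P[...,1],P[...,2]
    print(n)
    s=ok&(abs(X-.58)<.12)&(abs(Y+.27)<.13)&(Z<.13)
    for z in (.09,.085,.08): rect(P,s&(Z>z),'sq>%g'%z)
    rect(P,s&(Z>.006)&(Z<.02),'standbase')
    d=ok&(abs(X-.62)<.12)&(abs(Y-.27)<.2)
    rect(P,d&(Z>.01),'dresser')
    rect(P,d&(Z>.01)&(Z<.03),'base')
    rect(P,d&(hsv[...,0]>100)&(hsv[...,0]<125)&(hsv[...,1]>150)&(Z>.057),'housing')
    rect(P,d&(Z>.09)&(Z<.11),'knob')
    rect(P,d&(Y>.27)&(Z>.045)&(Z<.065),'fence/jaw')
    rect(P,d&(Y>.27)&(Z>.052)&(Z<.065),'fence')
E
```

```text
top
sq>0.09 380 mean [ 0.5698 -0.2664  0.1028] c [ 0.5683 -0.2669] [0.1503 0.0248] 76.9 z 0.0903 0.1033 0.1131
sq>0.085 436 mean [ 0.5699 -0.266   0.1009] c [ 0.5694 -0.2671] [0.1503 0.0271] 76.8 z 0.0854 0.1024 0.1131
sq>0.08 483 mean [ 0.5702 -0.2664  0.0991] c [ 0.5701 -0.2673] [0.1503 0.0285] 76.8 z 0.08 0.1014 0.1131
standbase 2513 mean [ 0.5799 -0.2675  0.0118] c [ 0.5799 -0.2701] [0.2379 0.259 ] 0.0 z 0.006 0.0116 0.0199
dresser 5771 mean [0.6088 0.2785 0.0404] c [0.6243 0.2677] [0.394  0.2327] 89.7 z 0.01 0.0325 0.1097
base 2853 mean [0.6027 0.3098 0.0204] c [0.6243 0.2677] [0.394  0.2327] 89.7 z 0.01 0.0206 0.03
housing 1058 mean [0.621  0.1886 0.0629] c [0.6227 0.1898] [0.1074 0.1148] 8.3 z 0.057 0.0628 0.0738
knob 205 mean [0.6219 0.1909 0.0985] c [0.6217 0.1914] [0.0399 0.0421] 0.0 z 0.0902 0.0983 0.1097
fence/jaw 683 mean [0.6039 0.3614 0.0526] c [0.599  0.3586] [0.0469 0.1813] 8.3 z 0.0451 0.0526 0.0641
fence 377 mean [0.6099 0.3636 0.0557] c [0.6013 0.358 ] [0.0416 0.1792] 8.3 z 0.052 0.0553 0.0641
scene
sq>0.09 312 mean [ 0.5761 -0.2651  0.1005] c [ 0.5738 -0.2693] [0
[... 252 characters left out ...]
1111
standbase 1256 mean [ 0.603  -0.2586  0.0118] c [ 0.581 -0.275] [0.2335 0.2434] 82.9 z 0.006 0.0117 0.0197
dresser 6102 mean [0.6265 0.2935 0.0411] c [0.6227 0.2499] [0.1571 0.4009] 13.1 z 0.01 0.0411 0.1037
base 2560 mean [0.6269 0.3329 0.0201] c [0.6083 0.2988] [0.139  0.2964] 7.4 z 0.01 0.0201 0.03
housing 857 mean [0.634  0.2006 0.0621] c [0.626  0.1922] [0.1103 0.1175] 7.4 z 0.057 0.0618 0.1
knob 210 mean [0.6272 0.1903 0.0977] c [0.626  0.1891] [0.0426 0.0421] 72.0 z 0.09 0.098 0.1037
fence/jaw 902 mean [0.6079 0.3611 0.0513] c [0.6039 0.3574] [0.0496 0.1799] 8.4 z 0.045 0.0515 0.0604
fence 417 mean [0.6147 0.3587 0.0546] c [0.6071 0.3556] [0.041  0.1714] 7.4 z 0.052 0.0544 0.0604
```

Request:
arm_command([
  [1, [0.0288, -0.0095, 0.0027], 0],
  [1, [0.0288, -0.0095, 0.0027], 0],
  [1, [0.0288, -0.0095, 0.0027], 0],
  [1, [0.0288, -0.0095, 0.0027], 0],
  [1, [0.0288, -0.0095, 0.0027], 0],
  [1, [0.0288, -0.0095, 0.0027], 0],
  [1, [0.0288, -0.0095, 0.0027], 0],
  [1, [0.0288, -0.0095, 0.0027], 0],
  [1, [0.0288, -0.0095, 0.0027], 0],
  [1, [0.0288, -0.0095, 0.0027], 0],
  [1, [0.0288, -0.0095, 0.0027], 0],
  [1, [0.0288, -0.0095, 0.0027], 0],
  [1, [0.0288, -0.0095, 0.0027], 0],
  [1, [0.0288, -0.0095, 0.0027], 0],
], newtons=10)

```text
time: 1.47
tcp_pos: [0.5772, -0.2683, 0.2008]
tcp_rot: [0.0, 0.975, 0.222, -0.0]
ft_force: [0.3, -0.5, 0.0]
gripper_width: 0.999
```

Request:
arm_command([
  [1, [0, 0, 0], -0.0992],
  [1, [0, 0, 0], -0.0992],
  [1, [0, 0, 0], -0.0992],
  [1, [0, 0, 0], -0.0992],
  [1, [0, 0, 0], -0.0992],
  [1, [0, 0, 0], -0.0992],
  [1, [0, 0, 0], -0.0992],
  [1, [0, 0, 0], -0.0992],
  [1, [0, 0, 0], -0.0992],
  [1, [0, 0, 0], 0],
  [1, [0, 0, 0], 0],
])

```text
time: 2.38
tcp_pos: [0.5761, -0.2696, 0.2008]
tcp_rot: [-0.0, 0.785, 0.62, 0.0]
ft_force: [0.4, -0.0, -0.2]
gripper_width: 0.998
```

```bash
cat >> h.py <<'E'
def st():
    o=manip.get_obs(); M=R.from_quat(np.roll(o['tcp_rot'],-1)).as_matrix()
    print('t',round(o['time'],2),'tcp',o['tcp_pos'].round(4),'toolx',M[:,0].round(3),'y',M[:,1].round(3),'z',M[:,2].round(3),'yang',np.degrees(np.arctan2(M[1,1],M[0,1])).round(2),'F',o['ft_force'].round(1),'T',o['wrist_torque'].round(2),'w',round(o['gripper_width'],3),'q',o['q'].round(2))
    return o,M
def shift(target):
    o,M=st(); print('shift',(M.T@(np.array(target)-o['tcp_pos'])).round(4))
E
python3 - <<'E'
from m import *
o,M=st()
c=cam('wrist','pics/w1.png');P=cloud(c);ok=c['range_z']>0
Z=P[...,2]
s=ok&(abs(P[...,0]-.58)<.1)&(abs(P[...,1]+.27)<.11)&(Z<.12)
for z in (.1,.095,.09,.085,.08): rect(P,s&(Z>z),'sq>%g'%z)
rect(P,s&(Z>.006)&(Z<.02),'base')
E
```

```text
t 2.38 tcp [ 0.5761 -0.2696  0.2008] toolx [0.232 0.973 0.   ] y [ 0.973 -0.232 -0.   ] z [-0.  0. -1.] yang -13.42 F [ 0.4 -0.  -0.2] T [-0.   -0.05 -0.  ] w 0.998 q [ 0.57  0.77 -0.39  1.56  0.35  0.88 -0.17]
sq>0.1 5811 mean [ 0.5685 -0.2634  0.1043] c [ 0.5673 -0.2701] [0.1492 0.0155] 76.5 z 0.1 0.1045 0.1082
sq>0.095 6520 mean [ 0.5694 -0.2637  0.1036] c [ 0.568  -0.2702] [0.1492 0.0168] 76.5 z 0.095 0.1043 0.1082
sq>0.09 7196 mean [ 0.5702 -0.2638  0.1025] c [ 0.5682 -0.2703] [0.1493 0.0207] 76.0 z 0.09 0.104 0.1082
sq>0.085 8487 mean [ 0.57   -0.2635  0.1002] c [ 0.5669 -0.2699] [0.1494 0.0268] 76.6 z 0.085 0.1035 0.1082
sq>0.08 9130 mean [ 0.5708 -0.2638  0.099 ] c [ 0.5678 -0.2701] [0.1494 0.0289] 76.4 z 0.08 0.1032 0.1082
base 24001 mean [ 0.5809 -0.2654  0.0121] c [ 0.5783 -0.2741] [0.1693 0.1404] 76.6 z 0.0074 0.0121 0.0197
```

View pics/w1.png

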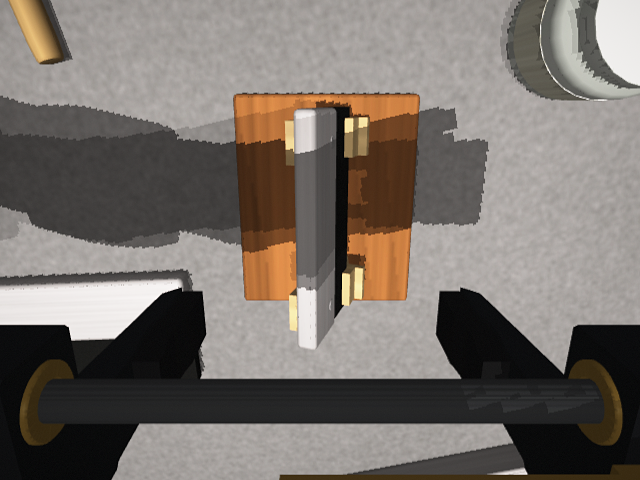

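Request:
arm_command([
  [1, [-0.0025, -0.002, 0.02], 0],
  [1, [0, 0, 0.025], 0],
  [1, [0, 0, 0.025], 0],
  [1, [0, 0, 0.025], 0],
  [1, [0, 0, 0.02], 0],
  [1, [0, 0, 0.018], 0],
  [0.35, [0, 0, 0], 0],
  [0.35, [0, 0, 0], 0],
  [0.3, [0, 0, 0], 0],
  [0.3, [0, 0, 0], 0],
  [0.3, [0, 0, 0], 0],
  [0.3, [0, 0, 0], 0],
], newtons=8)

```text
time: 3.43
tcp_pos: [0.5743, -0.2718, 0.069]
tcp_rot: [0.001, 0.784, 0.621, 0.0]
ft_force: [0.2, 0.5, 0.0]
gripper_width: 0.569
```

Run:
```python
from h import *
st(); cam('wrist','pics/w2.png'); st()
```

```text
t 3.43 tcp [ 0.5743 -0.2718  0.069 ] toolx [ 0.23   0.973 -0.   ] y [ 0.973 -0.23   0.002] z [ 0.002 -0.001 -1.   ] yang -13.27 F [0.2 0.5 0. ] T [-0.02 -0.06  0.02] w 0.569 q [ 0.54  0.94 -0.31  1.65  0.44  0.63 -0.24]
t 3.48 tcp [ 0.5741 -0.2717  0.0688] toolx [ 0.229  0.973 -0.   ] y [ 0.973 -0.229  0.001] z [ 0.001 -0.001 -1.   ] yang -13.27 F [ 0.3  0.4 -0.3] T [-0.03 -0.09 -0.01] w 0.524 q [ 0.54  0.94 -0.31  1.65  0.44  0.63 -0.24]
```

View pics/w2.png

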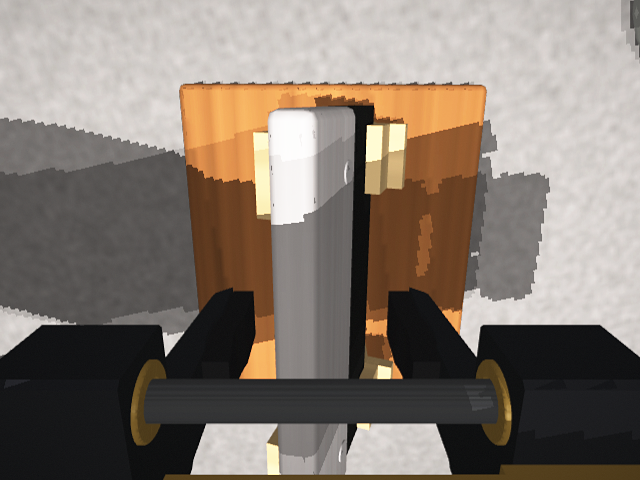

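The fingers straddle the holder evenly, so I'll close gently.

Request:
arm_command([
  [0.05, [0, 0, 0], 0],
  [0.05, [0, 0, 0], 0],
  [0.05, [0, 0, 0], 0],
  [0.05, [0, 0, 0], 0],
  [0.05, [0, 0, 0], 0],
  [0.05, [0, 0, 0], 0],
  [0.05, [0, 0, 0], 0],
  [0.05, [0, 0, 0], 0],
], newtons=8)

```text
time: 4.15
tcp_pos: [0.574, -0.2716, 0.0681]
tcp_rot: [0.0, 0.784, 0.621, 0.0]
ft_force: [0.8, 0.9, 2.0]
gripper_width: 0.271
```

Run:
```python
from h import *
st(); cam('wrist','pics/w3.png');cam('scene','pics/s3.png'); st()
import cv2
i=cv2.imread('pics/s3.png')[140:260,140:300];cv2.imwrite('pics/s3c.png',cv2.resize(i,None,fx=5,fy=5,interpolation=cv2.INTER_CUBIC))
```

```text
t 4.15 tcp [ 0.574  -0.2716  0.0681] toolx [ 0.229  0.973 -0.   ] y [ 0.973 -0.229  0.001] z [ 0.001 -0.    -1.   ] yang -13.25 F [0.8 0.9 2. ] T [-0.1  -0.21 -0.01] w 0.271 q [ 0.54  0.94 -0.31  1.65  0.44  0.63 -0.24]
t 4.25 tcp [ 0.5739 -0.2716  0.0681] toolx [ 0.229  0.973 -0.   ] y [ 0.973 -0.229  0.001] z [ 0.001 -0.    -1.   ] yang -13.25 F [ 0.4 -0.1  2.5] T [-0.13 -0.22 -0.05] w 0.272 q [ 0.54  0.94 -0.31  1.65  0.44  0.63 -0.24]
```

View pics/w3.png

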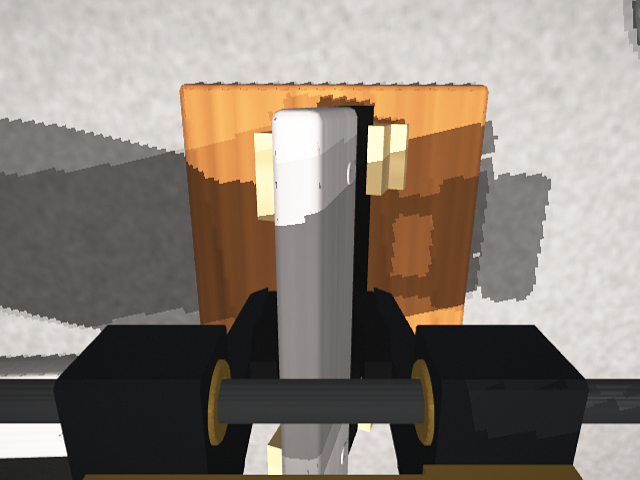

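View pics/s3c.png

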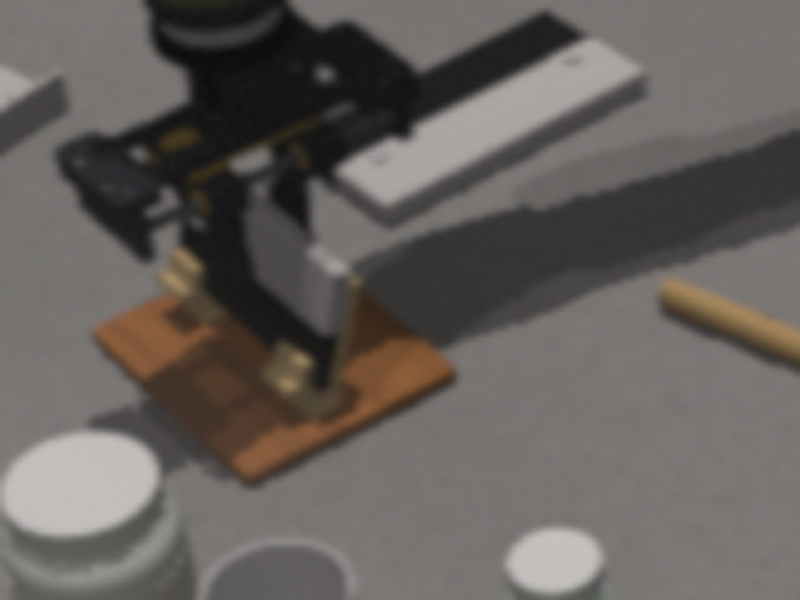

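Request:
arm_command([
  [0.0, [0, -0.0014, -0.0038], 0],
  [0.0, [0, -0.0014, -0.0038], 0],
  [0.0, [0, -0.0014, -0.0038], 0],
  [0.0, [0, -0.0014, -0.0038], 0],
  [0.0, [0, -0.0014, -0.0038], 0],
  [0.0, [0, 0, 0], 0],
], newtons=12)

```text
time: 4.75
tcp_pos: [0.5697, -0.2702, 0.0881]
tcp_rot: [0.002, 0.784, 0.621, 0.002]
ft_force: [4.4, -0.2, 2.3]
gripper_width: 0.228
```

Run:
```python
from h import *
st(); cam('wrist','pics/w4.png');cam('scene','pics/s4.png')
import cv2
i=cv2.imread('pics/s4.png')[140:260,140:300];cv2.imwrite('pics/s4c.png',cv2.resize(i,None,fx=5,fy=5,interpolation=cv2.INTER_CUBIC))
```

```text
t 4.75 tcp [ 0.5697 -0.2702  0.0881] toolx [0.229 0.973 0.001] y [ 0.973 -0.229  0.006] z [ 0.006 -0.001 -1.   ] yang -13.23 F [ 4.4 -0.2  2.3] T [-0.31 -1.21  0.03] w 0.228 q [ 0.55  0.9  -0.32  1.66  0.43  0.64 -0.24]
```

View pics/s4c.png

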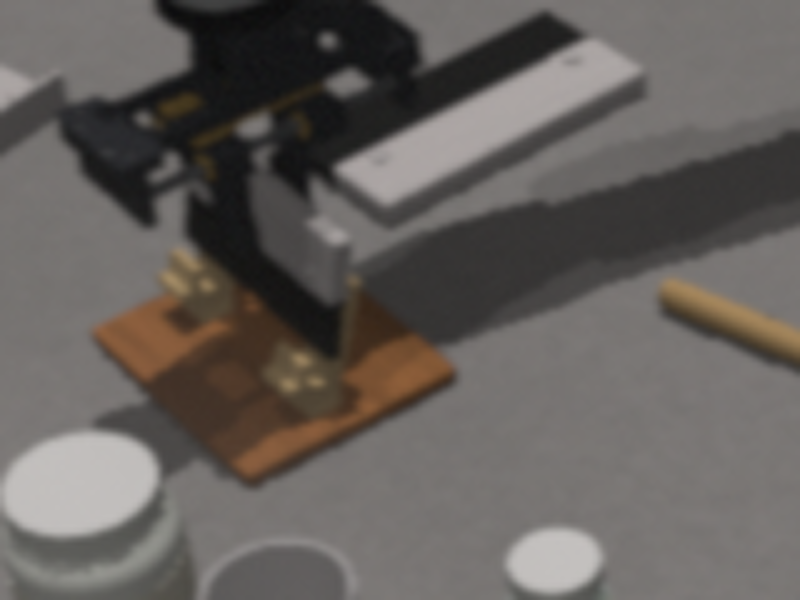

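View pics/w4.png

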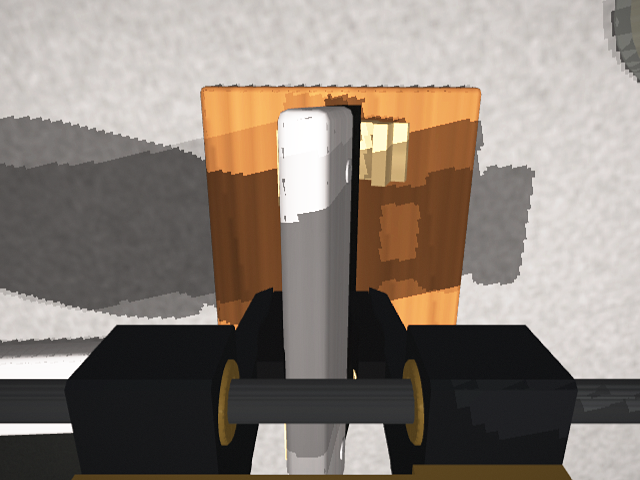

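Request:
arm_command([
  [0.0, [0, 0.002, -0.003], 0],
  [0.0, [0, 0.003, -0.003], 0],
  [0.0, [0, 0.003, -0.003], 0],
  [0.0, [0, 0.003, -0.004], 0],
  [0.0, [0, 0.003, -0.005], 0],
  [0.0, [0, 0.003, -0.008], 0],
  [0.0, [0, 0.002, -0.01], 0],
  [0.0, [0, 0.002, -0.015], 0],
  [0.0, [0, 0, -0.02], 0],
  [0.0, [0, 0, -0.025], 0],
  [0.0, [0, 0, -0.015], 0],
  [0.0, [0, 0, -0.0], 0],
  [0.0, [0, 0, 0], 0],
], newtons=25)

```text
time: 5.93
tcp_pos: [0.5871, -0.2748, 0.1987]
tcp_rot: [0.0, 0.784, 0.621, -0.0]
ft_force: [0.2, 0.2, -3.4]
gripper_width: 0.155
```

Run:
```python
from m import *
o,M=st(); 
c=cam('scene','pics/s5.png')
import cv2
i=cv2.imread('pics/s5.png')[120:240,140:300];cv2.imwrite('pics/s5c.png',cv2.resize(i,None,fx=5,fy=5,interpolation=cv2.INTER_CUBIC))
w=cam('wrist','pics/w5.png')
for c in (c,w):
  P=cloud(c);ok=c['range_z']>0
  Q=(P-o['tcp_pos'])@M   # tool coordinates
  im=c['img'].astype(int)
  s=ok&(abs(Q[...,0])<.09)&(abs(Q[...,1])<.03)&(Q[...,2]<.06)&(Q[...,2]>-.06)&(abs(Q[...,0])>.015)
  q=Q[s]; 
  for lo in np.arange(-.06,.06,.01):
    k=q[(q[:,2]>=lo)&(q[:,2]<lo+.01)]
    if len(k)>4: print(lo.round(2),len(k),k.min(0).round(4),np.median(k,0).round(4),k.max(0).round(4))
```

```text
t 5.93 tcp [ 0.5871 -0.2748  0.1987] toolx [ 0.229  0.973 -0.   ] y [ 0.973 -0.229  0.001] z [ 0.    -0.001 -1.   ] yang -13.25 F [ 0.2  0.2 -3.4] T [-0.05 -0.06  0.01] w 0.155 q [ 0.57  0.78 -0.39  1.52  0.35  0.9  -0.16]
-0.04 89 [-0.0158 -0.0058 -0.0383] [ 0.0478  0.0038 -0.0337] [ 0.0782  0.0101 -0.0301]
-0.03 50 [ 0.0158 -0.0043 -0.0298] [ 0.0548  0.008  -0.0253] [ 0.078   0.0118 -0.0201]
-0.02 59 [-0.0633 -0.0036 -0.0199] [ 0.0546  0.0082 -0.0146] [ 0.0778  0.0115 -0.0101]
-0.01 60 [-0.0724 -0.0024 -0.0095] [ 0.0453  0.0085 -0.0051] [ 0.079   0.0127 -0.0002]
0.0 40 [-0.0618 -0.0048  0.    ] [0.0513 0.0066 0.0051] [0.0778 0.0099 0.0099]
0.01 57 [-0.0729 -0.0021  0.0101] [0.0411 0.0057 0.0152] [0.0764 0.0087 0.0198]
0.02 74 [-0.0752 -0.0018  0.0202] [0.0243 0.0062 0.0247] [0.0779 0.0089 0.0298]
0.03 71 [-0.0754 -0.0019  0.03  ] [0.0247 0.006  0.0351] [0.0793 0.0098 0.0398]
0.04 5 [-0.0635  0.0022  0.0403] [-0.0299  0.0049  0.042 ] [0.0716 0.0061 0.044 ]
-0.04 12946 [-0.0436 -0.0093 -0.0365] [ 0.0425 -0.0021 -0.0334] [ 0.075   0.0049 -0.03  ]
-0.03 62 [-0.0398 -0.0093 -0.03  ] [ 0.075 -0.003 -0.027] [ 0.0751  0.0048 -0.0212]
-0.02 33 [ 0.0743 -0.008  -0.0189] [ 0.0751 -0.0016 -0.0149] [ 0.0752  0.0039 -0.0126]
-0.01 28 [ 0.0744 -0.0058 -0.0097] [ 0.0752 -0.0011 -0.0015] [ 0.0752  0.004  -0.0006]
0.01 23 [ 0.0753 -0.0056  0.0134] [ 0.0753 -0.0016  0.015 ] [0.0753 0.0023 0.017 ]
0.03 19 [ 0.0754 -0.0053  0.0349] [ 0.0754 -0.0012  0.0364] [0.0754 0.0024 0.037 ]
```

View pics/s5c.png

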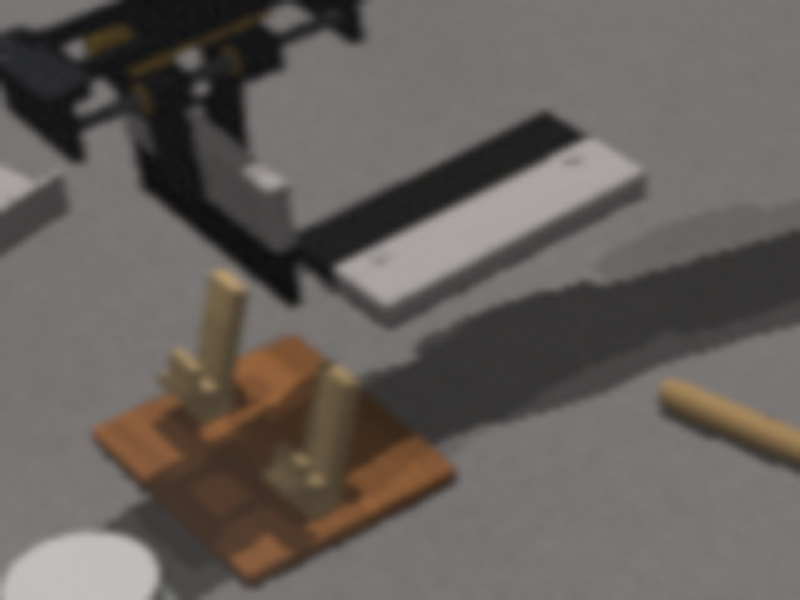

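View pics/w5.png

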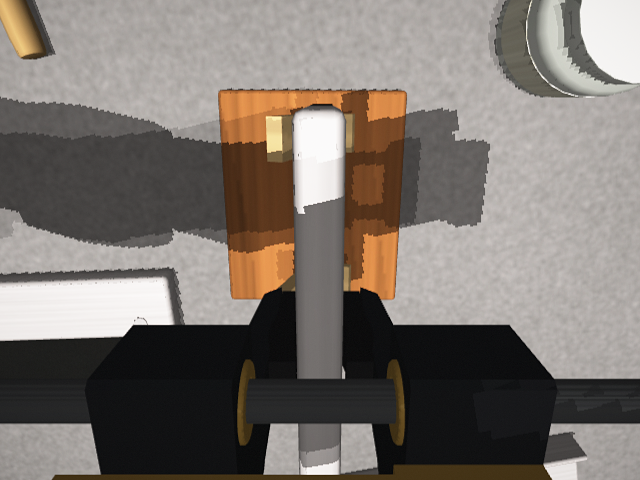

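Request:
arm_command([
  [0.0, [0.0173, -0.003, -0.002], 0],
  [0.0, [0.0351, -0.0063, -0.002], 0],
  [0.0, [0.0351, -0.0063, -0.002], 0],
  [0.0, [0.0351, -0.0063, -0.002], 0],
  [0.0, [0.0351, -0.0063, -0.002], 0],
  [0.0, [0.0351, -0.0063, -0.002], 0],
  [0.0, [0.0351, -0.0063, -0.002], 0],
  [0.0, [0.0351, -0.0063, -0.002], 0],
  [0.0, [0.0351, -0.0063, -0.002], 0],
  [0.0, [0.0351, -0.0063, -0.002], 0],
  [0.0, [0.0351, -0.0063, -0.001], 0],
  [0.0, [0.0351, -0.0063, 0], 0],
  [0.0, [0.0351, -0.0063, 0], 0],
  [0.0, [0.0351, -0.0063, 0], 0],
  [0.0, [0.0351, -0.0063, 0], 0],
  [0.0, [0.0173, -0.003, 0], 0],
  [0, [0, 0, 0], 0],
])

```text
time: 7.45
tcp_pos: [0.6134, 0.2664, 0.2172]
tcp_rot: [-0.003, 0.781, 0.624, -0.0]
ft_force: [-0.2, 1.0, -2.7]
gripper_width: 0.153
```

Request:
arm_command([
  [0.0, [0, 0, 0], -0.075],
  [0.0, [0, 0, 0], -0.075],
  [0.0, [0, 0, 0], -0.075],
  [0.0, [0, 0, 0], -0.075],
  [0.0, [0, 0, 0], -0.074],
  [0, [0, 0, 0], 0],
  [0, [0, 0, 0], 0],
])

```text
time: 8.03
tcp_pos: [0.6157, 0.2576, 0.2175]
tcp_rot: [-0.0, 0.656, 0.755, -0.001]
ft_force: [0.7, 0.0, -2.3]
gripper_width: 0.154
```

Run:
```python
from m import *
o,M=st(); 
w=cam('wrist','pics/w6.png')
P=cloud(w);np.save('P6.npy',P)
```

```text
t 8.03 tcp [0.6157 0.2576 0.2175] toolx [-0.14   0.99  -0.001] y [ 0.99   0.14  -0.003] z [-0.002 -0.002 -1.   ] yang 8.02 F [ 0.7  0.  -2.3] T [-0.01 -0.09 -0.03] w 0.154 q [-0.25  0.8  -0.43  1.44  0.37  0.99 -0.63]
```

View pics/w6.png

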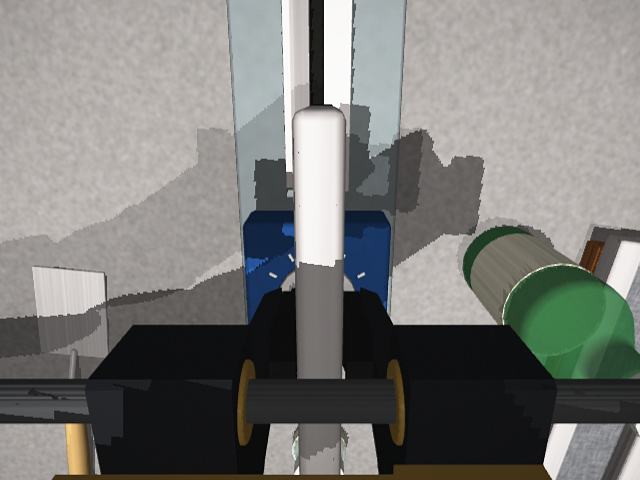

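Run:
```python
from m import *
o,M=st(); 
w=cam('wrist'); P=cloud(w); Q=(P-o['tcp_pos'])@M; im=w['img'].astype(int)
for v in (5,20,40,60,80,95):
    row=[]; 
    print('row',v)
    last=None
    for u in range(225,415):
        k=(w['range_z'][v,u]>0)
        z=P[v,u,2]; lab=int(round(z*1000)) if k else -1
        if last is None or abs(lab-last)>3:
            print('  u',u,'x',Q[v,u,0].round(4),'y',Q[v,u,1].round(4),'z',lab,im[v,u].tolist())
        last=lab
# top-of-holder
s=(w['range_z']>0)&(abs(Q[...,1])<.02)&(abs(Q[...,2]+.034)<.006)&(Q[...,0]>.02)&(Q[...,0]<.085)
q=Q[s]
for a,b in((.02,.04),(.04,.06),(.06,.072)):
    k=q[(q[:,0]>a)&(q[:,0]<b)]; print(a,np.percentile(k[:,1],[1,50,99]).round(4),np.median(k[:,2]).round(4))
```

```text
t 8.08 tcp [0.6158 0.2579 0.2179] toolx [-0.14   0.99  -0.001] y [ 0.99   0.14  -0.002] z [-0.002 -0.001 -1.   ] yang 8.04 F [ 0.6 -0.5 -2.3] T [-0.03 -0.07  0.03] w 0.154 q [-0.25  0.8  -0.43  1.44  0.37  0.99 -0.63]
row 5
  u 225 x 0.146 y -0.0738 z -1 [182, 175, 172]
  u 227 x 0.1421 y -0.0682 z 20 [128, 135, 137]
  u 281 x 0.1384 y -0.0277 z 39 [189, 187, 188]
  u 288 x 0.1366 y -0.0223 z 49 [241, 239, 237]
  u 304 x 0.138 y -0.012 z 41 [198, 192, 189]
  u 308 x 0.1402 y -0.0097 z 29 [80, 76, 75]
  u 309 x 0.1418 y -0.0092 z 21 [16, 15, 13]
  u 324 x 0.1357 y 0.0014 z 54 [255, 255, 255]
  u 351 x 0.142 y 0.021 z 20 [210, 209, 207]
  u 406 x 0.1455 y 0.0639 z 1 [167, 161, 157]
row 20
  u 225 x 0.1354 y -0.0743 z 0 [183, 179, 175]
  u 228 x 0.1321 y -0.068 z 21 [130, 139, 142]
  u 282 x 0.1289 y -0.0271 z 41 [255, 254, 252]
  u 289 x 0.1277 y -0.0219 z 48 [225, 219, 216]
  u 308 x 0.13 y -0.0096 z 34 [117, 114, 111]
  u 309 x 0.1317 y -0.0092 z 23 [27, 27, 26]
  u 323 x 0.1311 y 0.0009 z 27 [91, 90, 86]
  u 324 x 0.1269 y 0.0014 z 53 [255, 255, 255]
  u 351 x 0.1324 y 0.0213 z 18 [
[... 1619 characters left out ...]
 175, 171]
row 95
  u 225 x 0.0805 y -0.0778 z 1 [187, 181, 177]
  u 232 x 0.0804 y -0.0684 z 20 [121, 128, 128]
  u 283 x 0.0778 y -0.0007 z -1 [172, 175, 177]
  u 284 x 0.0802 y -0.0271 z 40 [255, 255, 254]
  u 290 x 0.0802 y -0.0223 z 47 [231, 228, 226]
  u 309 x 0.0803 y -0.0096 z 25 [70, 68, 66]
  u 323 x 0.0803 y 0.0009 z 35 [153, 148, 144]
  u 324 x 0.0801 y 0.0015 z 54 [255, 255, 254]
  u 336 x 0.0778 y -0.0007 z -1 [251, 251, 250]
  u 337 x 0.0801 y 0.0104 z 54 [251, 251, 250]
  u 350 x 0.0804 y 0.0215 z 20 [116, 121, 120]
  u 401 x 0.0805 y 0.0639 z 0 [141, 139, 136]
0.02 [-0.0081 -0.0012  0.0056] -0.0347
0.04 [-0.0081 -0.0012  0.0055] -0.0348
0.06 [-0.0082 -0.0012  0.0055] -0.0349
```

Run:
```python
from m import *
o,M=st(); 
w=cam('wrist'); P=cloud(w); Q=(P-o['tcp_pos'])@M
hsv=cv2.cvtColor(w['img'],cv2.COLOR_RGB2HSV); ok=w['range_z']>0
b=ok&(hsv[...,0]>100)&(hsv[...,0]<125)&(hsv[...,1]>130)&(P[...,2]>.055)&(P[...,2]<.07)
q=Q[b];print('blue',len(q),np.percentile(q,[0.5,99.5],axis=0).round(4))
# cheek: heights 40-52 at slot y, columns beside squeegee
s=ok&(Q[...,1]>-.03)&(Q[...,1]<.022)&(P[...,2]>.035)&(P[...,2]<.058)
q=Q[s];print('slot structure xmin',np.percentile(q[:,0],[0,.1,.5,1]).round(4))
for n in('top','scene'):
    c=cam(n);P=cloud(c);Q=(P-o['tcp_pos'])@M;ok=c['range_z']>0
    s=ok&(Q[...,1]>-.03)&(Q[...,1]<.022)&(P[...,2]>.035)&(P[...,2]<.06)&(Q[...,0]>-.02)&(Q[...,0]<.22)
    print(n,np.percentile(Q[s][:,0],[.1,.5,1,99,99.5,99.9]).round(4))
```

```text
t 8.13 tcp [0.6159 0.2582 0.2182] toolx [-0.14   0.99  -0.001] y [ 0.99   0.14  -0.001] z [-0.001 -0.001 -1.   ] yang 8.06 F [-0.5 -0.3 -3.1] T [-0.   -0.07  0.  ] w 0.157 q [-0.25  0.8  -0.43  1.44  0.37  0.99 -0.63]
blue 6514 [[-0.0841 -0.0584  0.1543]
 [-0.0094  0.0498  0.1616]]
slot structure xmin [-0.2622 -0.2557 -0.2531 -0.2507]
top [0.0565 0.0589 0.0606 0.1918 0.193  0.1932]
scene [-0.0186 -0.0159 -0.013   0.189   0.1894  0.1897]
```

Request:
arm_command([
  [0.0, [0.0125, -0.003, 0], 0],
  [0.0, [0.025, 0, 0], 0],
  [0.0, [0.025, 0, 0], 0],
  [0.0, [0.025, 0, 0], 0],
  [0.0, [0.011, 0, 0], 0],
  [0.0, [0, 0, 0.02], 0],
  [0.0, [0, 0, 0.025], 0],
  [0.0, [0, 0, 0.025], 0],
  [0.0, [0, 0, 0.025], 0],
  [0.0, [0, 0, 0.013], 0],
  [0, [0, 0, 0], 0],
  [0, [0, 0, 0], 0],
  [0, [0, 0, 0], 0],
])

```text
time: 9.37
tcp_pos: [0.6001, 0.3569, 0.1126]
tcp_rot: [0.0, 0.655, 0.756, 0.001]
ft_force: [0.2, 0.4, -1.6]
gripper_width: 0.159
```

Run:
```python
from m import *
o,M=st(); 
c=cam('scene','pics/s7.png')
i=cv2.imread('pics/s7.png')[220:350,270:440];cv2.imwrite('pics/s7c.png',cv2.resize(i,None,fx=4.6,fy=4.6,interpolation=cv2.INTER_CUBIC))
w=cam('wrist','pics/w7.png')
P=cloud(w);Q=(P-o['tcp_pos'])@M
v=60
for v in (40,70,95):
  last=None;print(v)
  for u in range(240,400):
    z=P[v,u,2]; lab=int(round(z*1000)) if w['range_z'][v,u]>0 else -1
    if last is None or abs(lab-last)>4: print('  u',u,Q[v,u].round(4),lab,end=';')
    last=lab
```

```text
t 9.37 tcp [0.6001 0.3569 0.1126] toolx [-0.142  0.99   0.002] y [0.99  0.142 0.003] z [ 0.002  0.002 -1.   ] yang 8.17 F [ 0.2  0.4 -1.6] T [-0.01 -0.14  0.01] w 0.159 q [-0.42  0.95 -0.38  1.41  0.42  0.85 -0.78]
40
  u 240 [ 0.1089 -0.0453  0.1135] -1;70
  u 240 [ 0.0933 -0.046   0.1126] 0;95
  u 240 [ 0.0797 -0.0431  0.092 ] 21;  u 268 [ 0.0795 -0.0261  0.0724] 40;  u 277 [ 0.0795 -0.0209  0.0646] 48;  u 302 [ 0.0778 -0.0006 -0.1463] -1;  u 303 [ 0.0795 -0.0091  0.0721] 41;  u 306 [ 0.0797 -0.0082  0.0908] 22;  u 326 [0.0796 0.0022 0.0826] 30;  u 327 [0.0794 0.0023 0.0589] 54;  u 332 [ 0.0778 -0.0006 -0.1463] -1;  u 333 [0.0794 0.0051 0.0591] 54;  u 367 [0.0797 0.0239 0.0921] 21;
```

View pics/s7c.png

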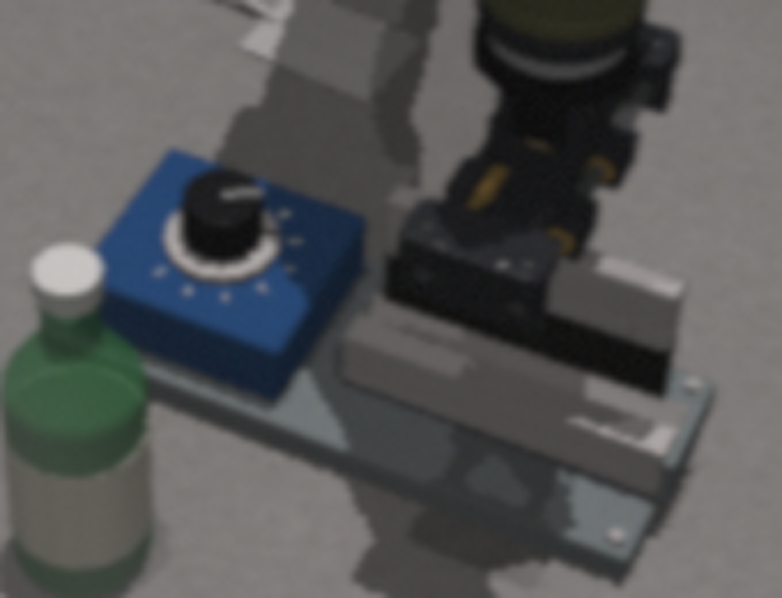

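View pics/w7.png

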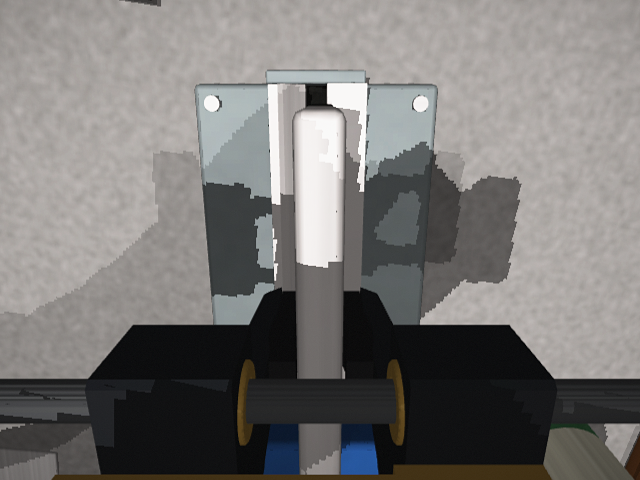

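Request:
arm_command([
  [0.0, [0, -0.0022, 0.005], 0],
  [0.0, [0, 0, 0.005], 0],
  [0.0, [0, 0, 0.005], 0],
  [0.0, [0, 0, 0.004], 0],
  [0.0, [0, 0, 0.004], 0],
  [0.0, [0, 0, 0.004], 0],
  [0, [0, 0, 0], 0],
  [0, [0, 0, 0], 0],
])

```text
time: 10.13
tcp_pos: [0.5969, 0.3556, 0.0835]
tcp_rot: [-0.0, 0.655, 0.756, -0.0]
ft_force: [-0.2, -0.1, -1.9]
gripper_width: 0.156
```

Run:
```python
from m import *
o,M=st(); 
w=cam('wrist','pics/w8.png')
P=cloud(w);Q=(P-o['tcp_pos'])@M
for v in (80,86,95,99):
  last=None;print(v)
  for u in range(230,410):
    z=P[v,u,2]; lab=int(round(z*1000)) if w['range_z'][v,u]>0 else -1
    if last is None or abs(lab-last)>4: print('  u',u,Q[v,u].round(4),lab,end=';')
    last=lab
s=(w['range_z']>0)&(abs(Q[...,1])<.02)&(abs(Q[...,2]+.034)<.006)&(Q[...,0]>.02)&(Q[...,0]<.085)
print(np.percentile(Q[s],[1,50,99],axis=0).round(4))
```

```text
t 10.13 tcp [0.5969 0.3556 0.0835] toolx [-0.142  0.99  -0.   ] y [ 0.99   0.142 -0.   ] z [-0. -0. -1.] yang 8.19 F [-0.2 -0.1 -1.9] T [ 0.   -0.07  0.  ] w 0.156 q [-0.42  0.99 -0.37  1.43  0.43  0.8  -0.8 ]
80
  u 230 [ 0.0859 -0.0427  0.0646] 19;  u 269 [ 0.0851 -0.0222  0.0432] 40;  u 280 [ 0.0848 -0.0169  0.0351] 48;  u 288 [ 0.0778 -0.0007 -0.1459] -1;  u 289 [ 0.0848 -0.0134  0.0356] 48;  u 312 [ 0.0854 -0.0045  0.0517] 32;  u 337 [0.085  0.0059 0.0401] 43;  u 338 [0.0846 0.0059 0.0289] 55;  u 385 [0.0859 0.0289 0.0646] 19;86
  u 230 [ 0.0833 -0.0426  0.0633] 20;  u 269 [ 0.0828 -0.0223  0.0431] 40;  u 280 [ 0.0826 -0.0171  0.0367] 47;  u 312 [ 0.0831 -0.0046  0.0555] 28;  u 313 [ 0.0832 -0.0043  0.0618] 22;  u 336 [0.083  0.0059 0.0517] 32;  u 337 [0.0827 0.0059 0.0403] 43;  u 338 [0.0824 0.0059 0.0292] 54;  u 385 [0.0833 0.0289 0.0634] 20;95
  u 230 [ 0.0793 -0.0427  0.0628] 21;  u 269 [ 0.0792 -0.0226  0.0444] 39;  u 280 [ 0.0791 -0.0172  0.0364] 47;  u 312 [ 0.0793 -0.0046  0.0548] 29;  u 313 [ 0.0793 -0.0043  0.0607] 23;  u 336 [0.0792 0.0059 0.0497] 34;  u 337 [0.0791 0.0059 0.0383] 45;  u 338 [0.0791 0.006  0.0294] 54;  u 385 [0.0793 0.029  0.063 ] 20;99
  u 230 [ 0.0776 -0.0429  0.063 ] 21;  u 259 [ 0.0778 -0.0007 -0.1459] -1;  u 260 [ 0.0776 -0.0291  0.0644] 19;  u 269 [ 0.0776 -0.0226  0.0439] 40;  u 280 [ 0.0776 -0.0173  0.0366] 47;  u 312 [ 0.0776 -0.0046  0.0547] 29;  u 313 [ 0.0776 -0.0043  0.0609] 23;  u 336 [0.0776 0.0059 0.0489] 35;  u 337 [0.0776 0.0058 0.036 ] 48;  u 338 [0.0776 0.006  0.0293] 54;  u 384 [0.0776 0.0287 0.0635] 20;[[ 0.0207 -0.0081 -0.0363]
 [ 0.0505 -0.0012 -0.0346]
 [ 0.0747  0.0056 -0.0318]]
```

View pics/w8.png

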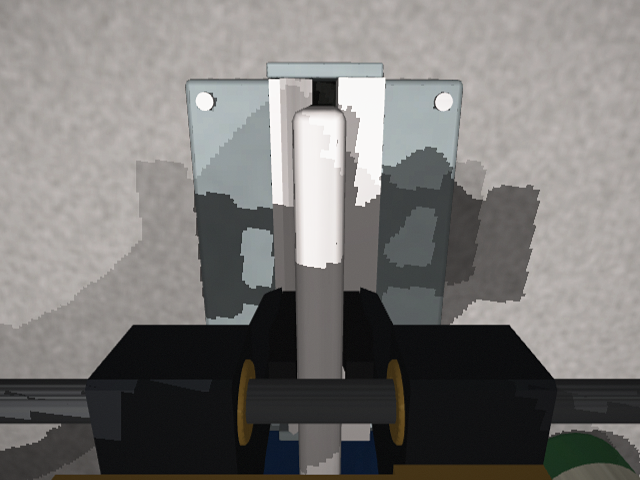

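Request:
arm_command([
  [0.0, [0, 0.001, 0], 0],
  [0.0, [0, 0.0007, 0], 0],
  [0, [0, 0, 0], 0],
  [0.0, [0, 0, 0.002], 0],
  [0.0, [0, 0, 0.002], 0],
  [0.0, [0, 0, 0.002], 0],
  [0, [0, 0, 0], 0],
  [0, [0, 0, 0], 0],
])

```text
time: 10.85
tcp_pos: [0.5987, 0.3558, 0.0776]
tcp_rot: [0.0, 0.655, 0.756, -0.0]
ft_force: [-0.4, -0.4, -2.4]
gripper_width: 0.152
```

```bash
cat > s.py <<'E'
from m import *
import sys
o,M=st(); 
w=cam('wrist','pics/%s.png'%sys.argv[1])
P=cloud(w);Q=(P-o['tcp_pos'])@M
for v in (86,95):
  last=None;print(v)
  for u in range(290,350):
    z=P[v,u,2]; lab=int(round(z*1000)) if w['range_z'][v,u]>0 else -1
    if last is None or abs(lab-last)>4: print('  u',u,Q[v,u].round(4),lab,end=';')
    last=lab
s=(w['range_z']>0)&(abs(Q[...,1])<.02)&(abs(Q[...,2]+.034)<.006)&(Q[...,0]>.02)&(Q[...,0]<.085)
print(np.percentile(Q[s],[1,50,99],axis=0).round(4), 'top z world',np.median(P[s][:,2]).round(4))
E
python3 s.py w9
```

```text
t 10.85 tcp [0.5987 0.3558 0.0776] toolx [-0.142  0.99  -0.   ] y [ 0.99   0.142 -0.   ] z [-0. -0. -1.] yang 8.18 F [-0.4 -0.4 -2.4] T [-0.02 -0.09 -0.01] w 0.152 q [-0.42  1.   -0.37  1.43  0.43  0.8  -0.8 ]
86
  u 290 [ 0.0825 -0.0127  0.0303] 47;  u 302 [ 0.0778 -0.0007 -0.1459] -1;  u 303 [ 0.0826 -0.0079  0.0363] 41;  u 307 [ 0.0828 -0.0065  0.0433] 34;  u 308 [ 0.0831 -0.0064  0.0558] 22;  u 332 [0.0829 0.004  0.0467] 31;  u 333 [0.0825 0.0041 0.0327] 45;  u 334 [0.0823 0.0042 0.023 ] 55;95
  u 290 [ 0.0792 -0.0128  0.0314] 46;  u 307 [ 0.0792 -0.0065  0.0429] 35;  u 308 [ 0.0793 -0.0065  0.0561] 21;  u 332 [0.0793 0.0041 0.0466] 31;  u 333 [0.0792 0.0041 0.0309] 47;  u 334 [0.0791 0.0043 0.0241] 54;[[ 0.0207 -0.0081 -0.0362]
 [ 0.0505 -0.0012 -0.0346]
 [ 0.0748  0.0056 -0.0318]] top z world 0.1123
```

Request:
arm_command([
  [0.0, [0, 0, 0.003], 0],
  [0.0, [0, 0, 0.003], 0],
  [0.0, [0, 0, 0.003], 0],
  [0.0, [0, 0, 0.002], 0],
  [0.0, [0, 0, 0.002], 0],
  [0, [0, 0, 0.001], 0],
  [0, [0, 0, 0], 0],
  [0, [0, 0, 0], 0],
])

```text
time: 11.57
tcp_pos: [0.5987, 0.3559, 0.0639]
tcp_rot: [0.0, 0.655, 0.756, 0.0]
ft_force: [0.5, 0.1, -2.6]
gripper_width: 0.157
```

```bash
python3 s.py w10
```

```text
t 11.57 tcp [0.5987 0.3559 0.0639] toolx [-0.142  0.99  -0.   ] y [0.99  0.142 0.   ] z [ 0. -0. -1.] yang 8.18 F [ 0.5  0.1 -2.6] T [-0.01 -0.08 -0.02] w 0.157 q [-0.43  1.01 -0.36  1.43  0.44  0.77 -0.81]
86
  u 290 [ 0.0822 -0.0119  0.0186] 45;  u 306 [ 0.0825 -0.0065  0.0323] 32;  u 307 [ 0.0828 -0.0064  0.0422] 22;  u 333 [0.0824 0.004  0.0279] 36;  u 334 [0.0821 0.004  0.0148] 49;  u 335 [0.0819 0.0042 0.0103] 54;95
  u 290 [ 0.079  -0.0118  0.017 ] 47;  u 306 [ 0.0792 -0.0065  0.032 ] 32;  u 307 [ 0.0792 -0.0064  0.0414] 22;  u 333 [0.0791 0.0039 0.0262] 38;  u 334 [0.079  0.004  0.0139] 50;[[ 0.0207 -0.008  -0.0363]
 [ 0.0505 -0.0012 -0.0347]
 [ 0.0748  0.0056 -0.0318]] top z world 0.0985
```

Top is at 98.5 mm (97 when seated), with no contact yet. I'll press on gently in 0.5–1 mm steps.

Request:
arm_command([
  [0.0, [0, 0, 0.001], 0],
  [0.0, [0, 0, 0.001], 0],
  [0.0, [0, 0, 0.001], 0],
  [0, [0, 0, 0.0005], 0],
  [0, [0, 0, 0], 0],
])

```text
time: 12.03
tcp_pos: [0.5992, 0.3563, 0.0623]
tcp_rot: [0.0, 0.655, 0.756, 0.001]
ft_force: [-1.7, -1.3, 7.5]
gripper_width: 0.154
```

```bash
python3 s.py w11
```

```text
t 12.03 tcp [0.5992 0.3563 0.0623] toolx [-0.142  0.99   0.   ] y [0.99  0.142 0.002] z [ 0.001  0.001 -1.   ] yang 8.17 F [-1.7 -1.3  7.5] T [-0.43  0.49 -0.02] w 0.154 q [-0.43  1.02 -0.36  1.43  0.44  0.77 -0.81]
86
  u 290 [ 0.0821 -0.0118  0.0175] 45;  u 305 [ 0.0827 -0.0071  0.0378] 25;  u 308 [ 0.0778 -0.0007 -0.1459] -1;  u 309 [ 0.0828 -0.0056  0.0406] 22;  u 332 [0.0823 0.0034 0.0229] 39;  u 333 [0.0819 0.0034 0.01  ] 52;95
  u 290 [ 0.0791 -0.0119  0.0172] 45;  u 305 [ 0.0792 -0.0071  0.0366] 26;  u 306 [ 0.0778 -0.0007 -0.1459] -1;  u 307 [ 0.0792 -0.0064  0.0403] 22;  u 332 [0.0791 0.0034 0.0228] 40;  u 333 [0.079  0.0034 0.0084] 54;[[ 0.0207 -0.0079 -0.036 ]
 [ 0.0506 -0.001  -0.0344]
 [ 0.075   0.0058 -0.0315]] top z world 0.0968
```

Request:
arm_command([
  [0.3, [0, 0, 0], 0],
  [0.4, [0, 0, 0], 0],
  [0.6, [0, 0, 0], 0],
  [0.6, [0, 0, 0], 0],
  [0.6, [0, 0, 0], 0],
  [0.6, [0, 0, 0], 0],
  [0.6, [0, 0, 0], 0],
  [0.6, [0, 0, -0.005], 0],
  [0.6, [0, 0, -0.015], 0],
  [0.6, [0, 0, -0.025], 0],
  [0.6, [0, 0, -0.03], 0],
  [0.6, [0, 0, -0.03], 0],
  [0.6, [0, 0, -0.03], 0],
  [0.6, [0, 0, 0], 0],
  [0.6, [0, 0, 0], 0],
])

```text
time: 13.33
tcp_pos: [0.5999, 0.357, 0.1991]
tcp_rot: [0.001, 0.655, 0.756, 0.003]
ft_force: [0.1, -0.4, -0.2]
gripper_width: 0.599
```

Run:
```python
from m import *
o,M=st(); 
w=cam('wrist','pics/w12.png');c=cam('scene','pics/s12.png');t=cam('top')
i=cv2.imread('pics/s12.png')[220:350,270:440];cv2.imwrite('pics/s12c.png',cv2.resize(i,None,fx=4.6,fy=4.6,interpolation=cv2.INTER_CUBIC))
for n,c in(('w',w),('s',c),('t',t)):
  P=cloud(c);s=(c['range_z']>0)&(abs(P[...,0]-.6)<.05)&(abs(P[...,1]-.357)<.1)&(P[...,2]>.088)&(P[...,2]<.105)
  rect(P,s,n)
```

```text
t 13.33 tcp [0.5999 0.357  0.1991] toolx [-0.142  0.99   0.003] y [0.99  0.142 0.005] z [ 0.005  0.003 -1.   ] yang 8.17 F [ 0.1 -0.4 -0.2] T [-0.01 -0.03 -0.03] w 0.599 q [-0.4   0.85 -0.41  1.36  0.37  1.   -0.75]
w 5421 mean [0.5973 0.3631 0.0968] c [0.5983 0.3563] [0.014  0.1492] 8.2 z 0.0928 0.0969 0.0993
s 437 mean [0.6035 0.359  0.0951] c [0.6023 0.3572] [0.0198 0.1483] 8.0 z 0.088 0.0955 0.1023
t 30 mean [0.6104 0.2921 0.0961] c [0.6091 0.2933] [0.0191 0.0133] 88.5 z 0.0884 0.0968 0.1011
```

View pics/s12c.png

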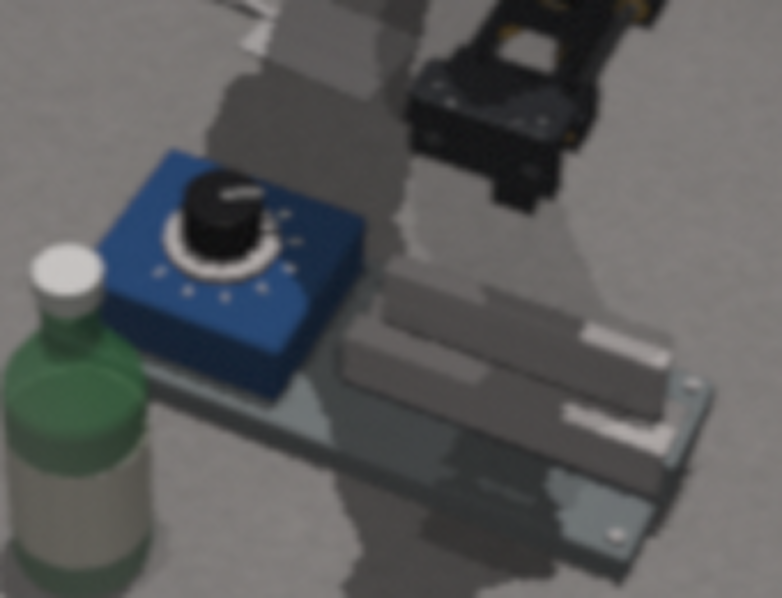

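View pics/w12.png

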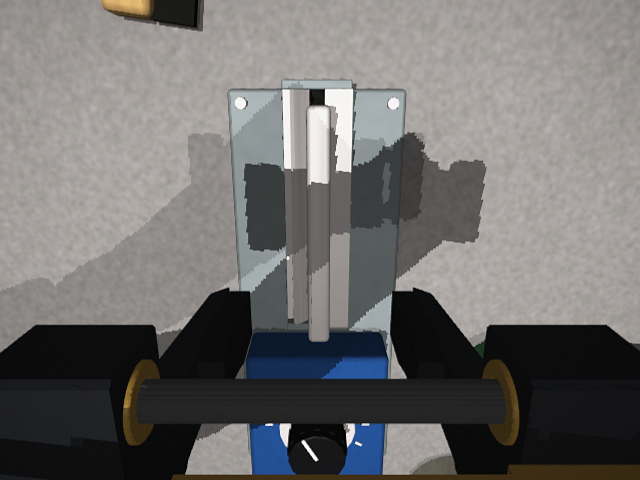

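Request:
arm_command([
  [0.8, [-0.02, 0, 0], 0],
  [0.8, [-0.034, 0, 0], 0],
  [0.8, [-0.034, 0, 0], 0],
  [0.8, [-0.034, 0, 0], 0],
  [0.8, [-0.034, 0, 0], 0],
  [0.8, [-0.034, 0, 0], 0],
  [0.8, [-0.034, 0, 0], 0],
  [0.8, [-0.034, 0, 0], 0],
  [0.8, [-0.02, 0, 0], 0],
  [0.8, [0, 0, 0], 0],
  [0.8, [0, 0, 0], 0],
  [0.8, [0, 0, 0], 0],
])

```text
time: 14.48
tcp_pos: [0.6374, 0.0825, 0.1947]
tcp_rot: [-0.001, 0.654, 0.756, 0.0]
ft_force: [-0.7, 0.7, -0.1]
gripper_width: 0.803
```

```bash
cat > d.py <<'E'
from m import *
import sys
o,M=st(); 
w=cam('wrist','pics/%s.png'%sys.argv[1])
P=cloud(w);ok=w['range_z']>0
n=ok&(np.hypot(P[...,0]-.6235,P[...,1]-.19)<.045)
k=n&(P[...,2]>.094)&(P[...,2]<.104)
q=P[k][:,:2].astype(np.float32); print('knob',len(q),cv2.minEnclosingCircle(q),'med z',np.median(P[k][:,2]))
hsv=cv2.cvtColor(w['img'],cv2.COLOR_RGB2HSV)
sk=n&(abs(P[...,2]-.0685)<.004)
q=P[sk][:,:2].astype(np.float32); print('skirt',len(q),cv2.minEnclosingCircle(q))
c=np.array(cv2.minEnclosingCircle(P[k][:,:2].astype(np.float32))[0])
g=w['img'].min(-1)
for nm,m in(('line on knob',k&(g>120)),('bright skirt-dark?',sk&(g<90))):
    q=P[m][:,:2]-c
    if len(q): mm=q.mean(0); print(nm,len(q),mm.round(4),'angle of mean',np.degrees(np.arctan2(mm[1],mm[0])).round(1),'pca',np.degrees(np.arctan2(*np.linalg.svd(q-mm)[2][0][::-1])).round(1))
pips=ok&(abs(P[...,2]-.062)<.005)&(np.hypot(P[...,0]-c[0],P[...,1]-c[1])>.032)&(np.hypot(P[...,0]-c[0],P[...,1]-c[1])<.05)&(hsv[...,1]<90)&(g>110)
nl,lab,stt,cen=cv2.connectedComponentsWithStats(pips.astype(np.uint8))
for i in range(1,nl):
    if stt[i,4]>3:
        mm=P[lab==i][:,:2].mean(0)-c; print('pip',cen[i].round(0),stt[i,4],np.hypot(*mm).round(4),np.degrees(np.arctan2(mm[1],mm[0])).round(1))
E
python3 d.py w13
```

```text
t 14.48 tcp [0.6374 0.0825 0.1947] toolx [-0.144  0.99   0.002] y [ 0.99   0.144 -0.001] z [-0.002  0.002 -1.   ] yang 8.28 F [-0.7  0.7 -0.1] T [-0.06 -0.08 -0.05] w 0.803 q [ 0.04  0.79 -0.45  1.54  0.4   0.9  -0.4 ]
knob 5275 ((0.6212447881698608, 0.18799807131290436), 0.021465912461280823) med z 0.09845460669378792
skirt 2820 ((0.6245629191398621, 0.1908814013004303), 0.04146146774291992)
line on knob 240 [-0.007   0.0083] angle of mean 130.4 pca -70.0
bright skirt-dark? 41 [-0.0014 -0.0064] angle of mean -102.0 pca -61.5
pip [264.  11.] 49 0.0391 157.1
pip [378.  11.] 50 0.039 39.1
pip [256.  46.] 40 0.0385 -173.3
pip [385.  47.] 51 0.0383 9.4
pip [375.  81.] 40 0.0379 -20.9
```

View pics/w13.png

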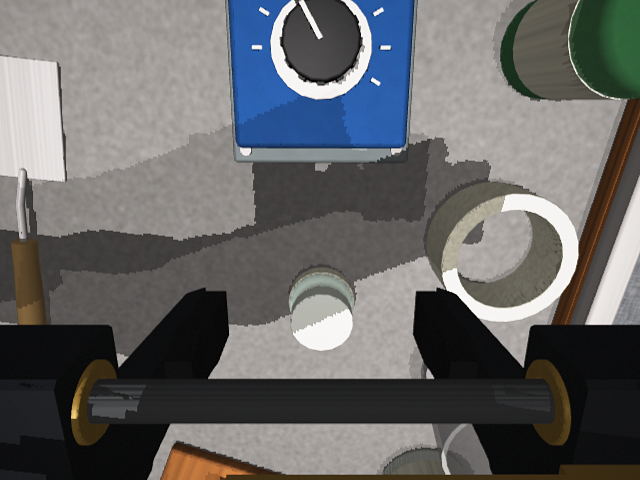

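Request:
arm_command([
  [0.8, [0.017, 0.0007, 0], 0],
  [0.8, [0.03, 0, 0], 0],
  [0.8, [0.03, 0, 0], 0],
  [0.8, [0.03, 0, 0], 0],
  [0.8, [0, 0, 0.02], 0],
  [0.8, [0, 0, 0.025], 0],
  [0.8, [0, 0, 0.025], 0],
  [0.8, [0, 0, 0.02], 0],
  [0.8, [0, 0, 0.015], 0],
  [0.8, [0, 0, 0], 0],
  [0.8, [0, 0, 0], 0],
  [0.8, [0, 0, 0], 0],
])

```text
time: 15.53
tcp_pos: [0.6239, 0.1885, 0.0914]
tcp_rot: [0.0, 0.654, 0.756, 0.001]
ft_force: [-0.1, 0.0, -0.1]
gripper_width: 0.803
```

Run:
```python
from h import *
st();cam('wrist','pics/w14.png');shift([.6227,.1885,.072])
```

```text
t 15.53 tcp [0.6239 0.1885 0.0914] toolx [-0.144  0.99   0.001] y [0.99  0.144 0.001] z [ 0.001  0.001 -1.   ] yang 8.28 F [-0.1  0.  -0.1] T [ 0.01 -0.09 -0.03] w 0.803 q [-0.17  0.93 -0.38  1.58  0.46  0.72 -0.61]
t 15.58 tcp [0.6243 0.1882 0.0918] toolx [-0.143  0.99   0.001] y [0.99  0.143 0.002] z [ 0.002  0.001 -1.   ] yang 8.24 F [-0.   0.9 -0.2] T [-0.05 -0.1   0.09] w 0.799 q [-0.16  0.93 -0.38  1.58  0.46  0.72 -0.61]
shift [ 0.0006 -0.0016  0.0198]
```

View pics/w14.png

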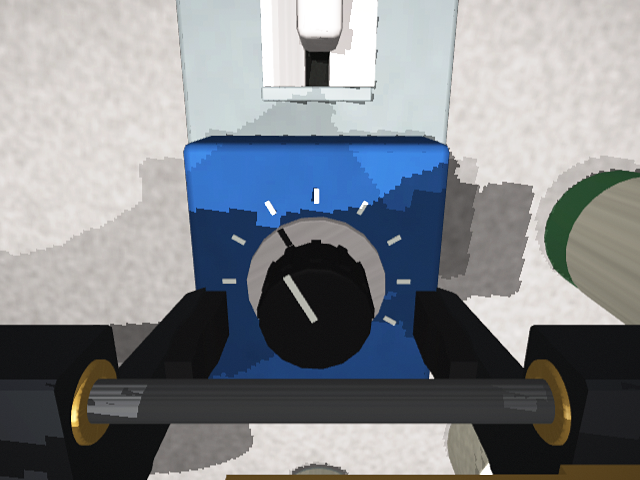

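Request:
arm_command([
  [0.8, [0, -0.0008, 0.006], 0],
  [0.8, [0, 0, 0.006], 0],
  [0.8, [0, 0, 0.006], 0],
  [0.8, [0, 0, 0.001], 0],
  [0.45, [0, 0, 0], 0],
  [0.4, [0, 0, 0], 0],
  [0.3, [0, 0, 0], 0],
  [0.3, [0, 0, 0], 0],
  [0.3, [0, 0, 0], 0],
  [0.3, [0, 0, 0], 0],
  [0.3, [0, 0, 0], 0],
], newtons=25)

```text
time: 16.5
tcp_pos: [0.6224, 0.1866, 0.0716]
tcp_rot: [-0.0, 0.655, 0.756, -0.0]
ft_force: [-2.6, -1.5, 1.4]
gripper_width: 0.469
```

Run:
```python
from h import *
st();cam('wrist','pics/w15.png')
```

```text
t 16.5 tcp [0.6224 0.1866 0.0716] toolx [-0.142  0.99  -0.   ] y [ 0.99   0.142 -0.001] z [-0.001 -0.    -1.   ] yang 8.19 F [-2.6 -1.5  1.4] T [-0.12  0.44 -0.02] w 0.469 q [-0.17  0.95 -0.36  1.59  0.48  0.68 -0.63]
```

View pics/w15.png

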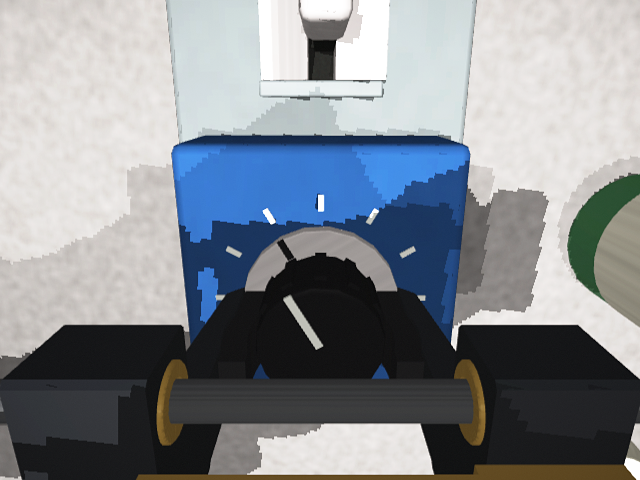

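Request:
arm_command([
  [0.2, [0.0015, 0, 0], 0],
  [0.2, [0, 0, 0], 0.1],
  [0.2, [0, 0, 0], 0.1],
  [0.2, [0, 0, 0], 0.1],
  [0.2, [0, 0, 0], 0.1],
  [0.2, [0, 0, 0], 0.1],
  [0.2, [0, 0, 0], 0.1],
  [0.2, [0, 0, 0], 0.1],
  [0.2, [0, 0, 0], 0.1],
  [0.2, [0, 0, 0], 0.1],
  [0.2, [0, 0, 0], 0.1],
  [0.2, [0, 0, 0], 0],
])

```text
time: 17.55
tcp_pos: [0.6207, 0.1873, 0.0715]
tcp_rot: [0.0, 0.938, 0.347, -0.002]
ft_force: [-5.7, -1.9, 6.8]
gripper_width: 0.468
```

Run:
```python
from h import *
st();cam('wrist','pics/w16.png')
```

```text
t 17.55 tcp [0.6207 0.1873 0.0715] toolx [ 0.759  0.651 -0.005] y [ 0.651 -0.759 -0.001] z [-0.004 -0.002 -1.   ] yang -49.38 F [-5.7 -1.9  6.8] T [-0.57  1.24 -0.22] w 0.468 q [-0.31  0.93 -0.1   1.6   0.15  0.62 -1.35]
```

View pics/w16.png

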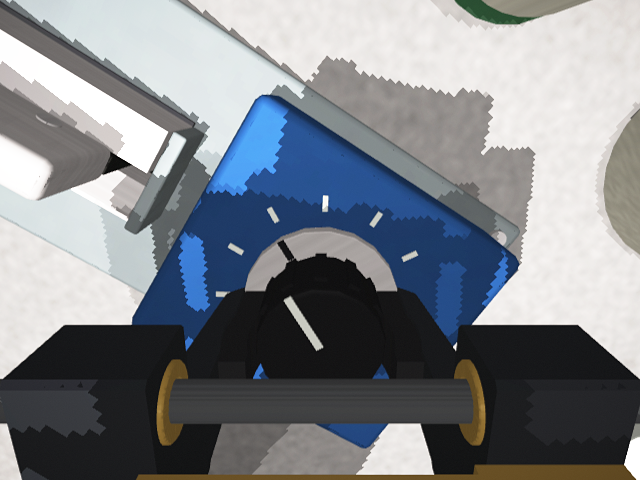

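Request:
arm_command([
  [0.2, [0, 0, 0], 0.1],
  [0.2, [0, 0, 0], 0.1],
  [0.2, [0, 0, 0], 0.1],
  [0.2, [0, 0, 0], 0.1],
  [0.2, [0, 0, 0], 0.1],
  [0.2, [0, 0, 0], 0.1],
  [0.2, [0, 0, 0], 0.1],
  [0.2, [0, 0, 0], 0.1],
  [0.2, [0, 0, 0], 0.1],
  [0.2, [0, 0, 0], 0.1],
  [0.2, [0, 0, 0], 0.08],
  [0.2, [0, 0, 0], 0],
  [0.2, [0, 0, 0], 0],
])

```text
time: 18.68
tcp_pos: [0.6203, 0.1892, 0.0715]
tcp_rot: [0.0, 0.983, -0.182, -0.002]
ft_force: [-6.0, 0.4, 6.9]
gripper_width: 0.469
```

Run:
```python
from h import *
st();cam('wrist','pics/w17.png')
```

```text
t 18.68 tcp [0.6203 0.1892 0.0715] toolx [ 0.934 -0.357 -0.004] y [-0.357 -0.934  0.001] z [-0.005  0.    -1.   ] yang -110.95 F [-6.   0.4  6.9] T [ 0.04  1.47 -0.15] w 0.469 q [-0.46  0.94  0.17  1.61 -0.24  0.61 -2.09]
```

View pics/w17.png

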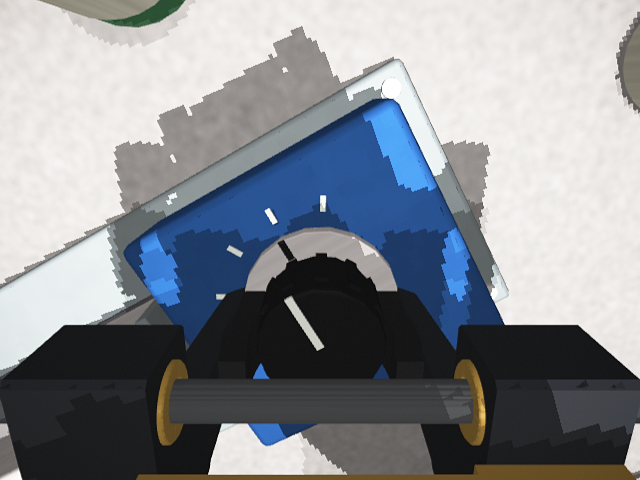

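The pointer is now at the second-to-last pip at (270,215), four clicks on. I'll release and rise straight up.

Request:
arm_command([
  [0.55, [0, 0, 0], 0],
  [0.6, [0, 0, 0], 0],
  [0.7, [0, 0, 0], 0],
  [0.75, [0, 0, 0], 0],
  [0.75, [0, 0, 0], 0],
  [0.75, [0, 0, 0], 0],
  [0.75, [0, 0, -0.005], 0],
  [0.75, [0, 0, -0.015], 0],
  [0.75, [0, 0, -0.025], 0],
  [0.75, [0, 0, -0.03], 0],
  [0.75, [0, 0, -0.03], 0],
  [0.75, [0, 0, -0.03], 0],
  [0.75, [0, 0, -0.015], 0],
  [0.75, [-0.03, 0, 0], 0],
  [0.75, [-0.035, 0, 0], 0],
  [0.75, [-0.035, 0, 0], 0],
  [0.75, [-0.035, 0, 0], 0],
  [0.75, [-0.015, 0, 0], 0],
  [0.75, [0, 0, 0], 0],
  [0.75, [0, 0, 0], 0],
])

```text
time: 20.4
tcp_pos: [0.4827, 0.2423, 0.222]
tcp_rot: [-0.0, 0.983, -0.181, 0.001]
ft_force: [-0.5, -0.6, 0.7]
gripper_width: 0.749
```

```bash
python3 d.py w18
python3 - <<'E'
from m import *
c=cam('scene','pics/s18.png');t=cam('top','pics/t18.png')
a=cv2.resize(cv2.imread('pics/s18.png')[220:350,270:440],None,fx=4.6,fy=4.6,interpolation=cv2.INTER_CUBIC);cv2.imwrite('pics/s18c.png',a)
cv2.imwrite('pics/t18c.png',cv2.resize(cv2.imread('pics/t18.png')[170:260,190:330],None,fx=5.7,fy=5.7,interpolation=cv2.INTER_CUBIC))
w=cam('wrist')
for n,c in(('w',w),('s',c),('t',t)):
  P=cloud(c);s=(c['range_z']>0)&(abs(P[...,0]-.6)<.05)&(abs(P[...,1]-.357)<.1)&(P[...,2]>.088)&(P[...,2]<.105)
  rect(P,s,n)
E
```

```text
t 20.4 tcp [0.4827 0.2423 0.222 ] toolx [ 0.934 -0.357  0.001] y [-0.357 -0.934 -0.001] z [ 0.001  0.    -1.   ] yang -110.91 F [-0.5 -0.6  0.7] T [ 0.02 -0.07 -0.02] w 0.749 q [-0.7   0.61  0.24  1.86 -0.21  0.7  -2.27]
knob 171 ((0.6039566993713379, 0.1948971450328827), 0.010630020871758461) med z 0.09746673371942582
skirt 1421 ((0.6055145859718323, 0.19454316794872284), 0.027192194014787674)
bright skirt-dark? 88 [-0.0058  0.0048] angle of mean 140.5 pca 67.1
pip [269.  12.] 37 0.0343 70.3
w 5831 mean [0.5983 0.3475 0.096 ] c [0.5983 0.3549] [0.0147 0.1469] 8.3 z 0.088 0.0965 0.0995
s 435 mean [0.6034 0.3589 0.095 ] c [0.6018 0.3566] [0.0202 0.1493] 6.9 z 0.088 0.0956 0.1039
t 312 mean [0.5997 0.3573 0.0968] c [0.6    0.3584] [0.0151 0.1501] 7.9 z 0.0882 0.0969 0.1047
```

View pics/w18.png

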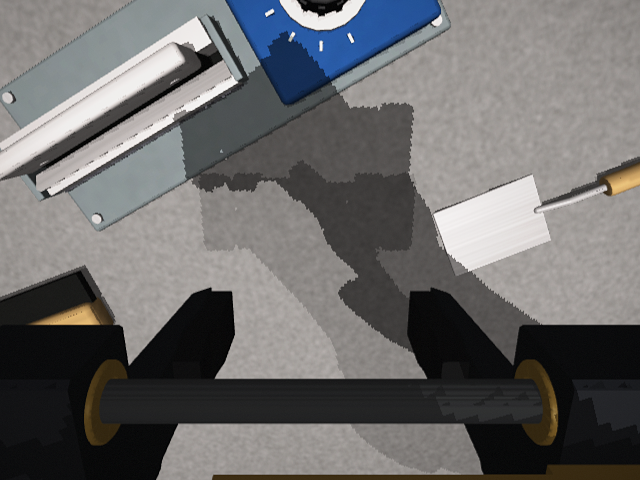

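View pics/s18c.png

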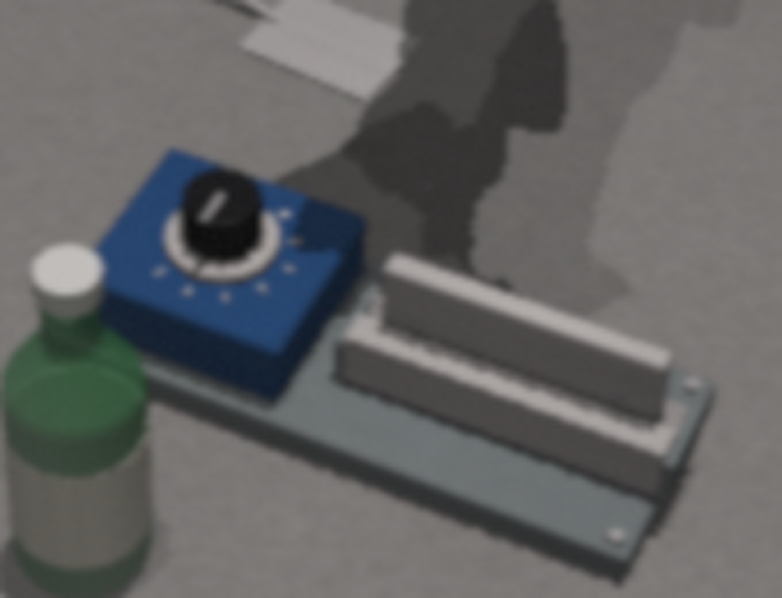

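View pics/t18c.png

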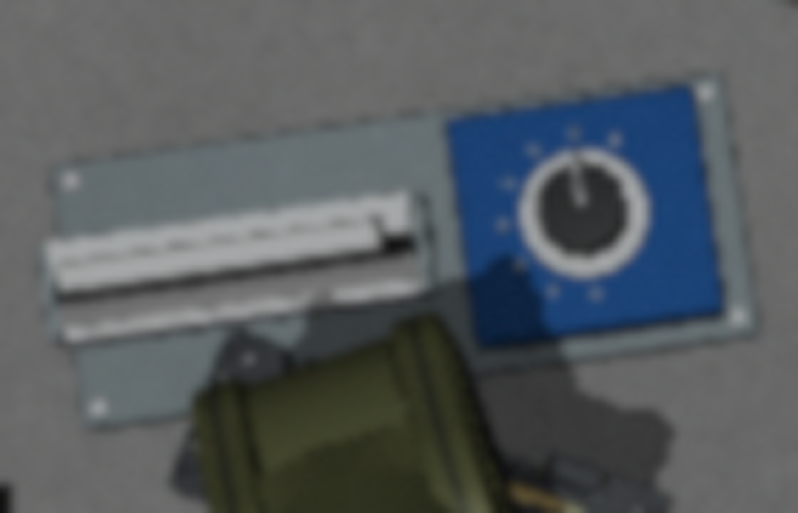

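The top view shows the pointer on the second-to-last pip, at about (575,150). The squeegee's top sits at 96.9 mm, so it is seated and upright. The robot touches nothing.

Run:
```python
from h import *
st(); print(manip.close_job())
```

```text
t 20.6 tcp [0.4843 0.241  0.2215] toolx [ 0.933 -0.36   0.002] y [-0.36  -0.933 -0.   ] z [ 0.002 -0.    -1.   ] yang -111.12 F [0.5 0.3 0. ] T [0.08 0.04 0.02] w 0.754 q [-0.7   0.61  0.24  1.85 -0.21  0.7  -2.27]
the job is handed in; nothing more can be done
None
```

The squeegee is standing fully down in the dresser's slot, the dial is four clicks clockwise from its start, and I handed the job in at 20.6 s; it gives no verdict.

- **How the squeegee went in:** The arm can't tilt the tool, so I didn't enter the slot leaning. I drew the squeegee out along its lean and let the flat pads bring it upright. Then I centred it over the slot by wrist camera and lowered it straight in until the floor pushed back, about 10 N in all.
- **Squeegee check:** Its top measured about 97 mm above the table (wrist and top views), which is the seated height. The visible width was about 14–15 mm, so it is upright. Its measured middle is within a few millimetres of the slot's.
- **Dial check:** I turned it about 119° in one grip and released. Before and after pictures show the pointer going from the third to the seventh of the eight pips.
- **End state:** The gripper is clear of everything, with the wrist force near zero. Nothing around the arm looked moved, though I didn't measure the bystanders again.
- **Checks that disagreed:** The scene camera placed things up to about 5 mm from the other two views. My automatic dial readout was cut off in the last wrist picture, so I read the final dial position by eye from the top and scene views.

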